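Rap cast knobs out of a flip mould and load them into an indexing carousel

ROBOT

A 6-joint arm with a two-finger parallel gripper is mounted at the origin on the work surface. World frame = base frame: x ahead of the robot, y to its left, z up, the work surface at z = 0. Lengths are in mm, angles in rad, forces in N, time in s.
With the tool pointing down it reaches from about 300 to 850 mm from the base axis. Payload 4.2 kg.
Tool frame: the origin (TCP) lies midway between the tips of the shut fingers; the grasp point (between the pads) lies 19 mm behind it; z points along the fingers, y is the direction in which the jaws open and shut (so a half turn about z gives the same grasp; the last joint's range is limited). The gripper opens to 91 mm and grips with 3 to 60 N. Pads are 32 mm wide; open, the fingers measure 118 mm over their backs; the gripper's body (76 mm by 178 mm) begins 60 mm behind the grasp point.
Start: joints at [1.324, 0.32, 1.565, -0, 1.257, -0.02], TCP at [129.296, 560.291, 213.976] pointing down, gripper open.
Joint ranges: [-3.11, 3.11], [-0.84, 2.01], [0.21, 2.61], [-1.34, 4.49], [0.05, 2.63], [-2.56, 2.56]. Speed limits (rad/s): [2.57, 2.57, 3.14, 3.14, 3.14, 3.14].

INTERFACE

Orientations are given as a unit quaternion [w, x, y, z].
In Python, from plant import manip gives the robot as it stands.
- The arm moves only by the tool servo_tool, never from a script. Its argument "steps" is a list of rows, each a list of 7 numbers: the turn, a rotation vector about the tool's x, y, z in degrees, then the shift along the tool's x, y, z in m, then the opening, from 0 (shut) to 1 (fully open). In form: [[ax, ay, az, x, y, z, jaw], ...]. A call has 1 to 8 rows; each row shifts and turns the pose as measured when the row begins, along the tool's axes as they then stand; what a row does not reach is not made up. A row lasts 1/8 s, in which the tool goes at most 62.5 mm and 10.7 degrees, less where a joint would pass 70% of its speed; a pose out of reach is approached as far as the arm can. A call is refused whole if a number of a shift passes 0.0625 or a number of a turn 10.7, either way. A call with a gripper value outside its range is refused whole. The fingers move at their own pace and stop on an object; "squeeze" is the grip in N (left out, the last holds). Time passes only in rows, so rows that do not move let the fingers close. It gives the time, the measured TCP pose, the force and the opening at its end, in the units of the state.
- manip.state(): the state, without advancing time (a new reading comes with each control period).
- manip.read_camera(name): name is "scene" or "side" or "wrist"; returns (picture, depth): 400x640x3 uint8, red, green, blue; 400x640 float32, mm along the optical axis (not along the pixel's ray), 0 where there is no reading.
- manip.camera_model(name): a dict with "intrinsics" (3x3 intrinsics, pixels), "cam_to_world" (4x4, takes a point from camera to world coordinates). Camera axes: x right, y down, z forward; pixel columns grow to the right and rows downward; lengths in mm; the calibration is good to about 2 mm. A picture is of the moment at which its call begins: read the wrist's pose just before it. camera_model takes no time and is no camera call; for the wrist camera it gives the pose at the moment of the call.
- manip.close_job(): hands the job in, once; it reports no verdict.
Trained networks look in the newest picture that a camera, given by its name, has taken for a name from the list of things; names that differ only in an ending like _2 or _b are one class to them, and where a whole thing is asked for, a point or a joint stands for the part that bears it (a point fixed in the world has none). Each returns a list of dicts, best first, with "score" (0 to 1); they miss things now and then, are a little off and sometimes report something else, mostly with a low value. They report only what shows in the picture. A call takes as long as a camera call.
- manip.regions_of(camera, target): "pixels" (400x640 bool, what is visible of it) and "extent" ([left, top, right, bottom] in pixels, round what is visible of it).
- manip.place_of(camera, target): "xy" ([column, row] in pixels: a listed point, or the origin of a listed thing).
The state is a dict: "clock": time; "qpos": joint angles; "qd": joint speeds; "tau": joint torques, N m; "tool_pos": TCP position; "tool_rot": TCP orientation; "ft_force": force on the tool from outside, world axes, zero at the start; "wrist_torque": the same for the moment, N m; "opening": finger opening in mm.
Only numpy, scipy, OpenCV 4.12 (cv2) and the standard library are available. Lean on these libraries where they do the work, as an engineer would, in place of code of your own. Each camera call takes 0.05 s, during which the arm holds its last target.

TASK

Swing the blue mould tray right over by its yellow bar so that it lies face down over the catch tray, rap it on its blocks until every orange cast knob has dropped out, then swing the tray back face up. Load the knobs into the covered carousel through its window, one to a pocket, turning the black knob on to the next click after each, so that at the end every knob is under the clear cover, the pocket at the window is empty and the table sits in a click. Leave the brush, the jar and the clamp block where they are.

Things in the scene. Friction and masses are not known exactly. Their poses are not given: they have to be found in the camera images.
- mould_stand: Plywood base board (270 x 340 x 8 mm) of the flip mould, fixed. Origin: centre of its underside. x runs along the hinge, y from the hinge to the side where the tray lies face up at the start, z up. The hinge axis lies 58 mm above the origin, between two blue cheeks (68 mm tall) at x = +-127 mm. On the -y side is the catch tray.
- mould (a joint): Angle of the hinged blue mould tray: 0 = face up on the +y side (start), 3.14 = turned over, face down above the catch tray on wooden rap blocks; stops at both ends. 0.4 kg with its bar, nearly frictionless: falls to the nearer end when let go. Knobs stay stuck on a gentle turn-over; letting the face-down tray fall onto its blocks, bar 40 to 60 mm up, raps them out. Weaker raps may need repeats.
- bar (a point): Middle of the yellow round handle bar of the tray, 12 mm thick, 130 mm long, parallel to the hinge, 155 mm from its axis (4 mm below the axis when face up, 4 mm above when face down); 36 mm clear gap between bar and tray. It can be pinched from above at every tray angle and turns in the fingers.
- mould_mouth (a point): Centre of the open face of the mould tray, level with the hinge axis, 85 mm from it; z points out of the open face (up at the start). The tray is 220 mm (along the hinge) x 56 mm x 38 mm thick, with four square cavities 34 mm wide at x = -75, -25, +25, +75 mm of the stand, each gripping its knob with two small sprung nubs.
- catch_floor (a point): Centre of the floor of the black steel-rimmed catch tray, 22 mm above the bench, 236 x 120 mm inside, rims 8 mm above its floor. Its axes are those of the stand; the castings drop here.
- window (a point): Centre of the pocket floor under the open window (between two yellow edges) of the carousel's clear cover, 16 mm above the bench, 93 mm from the carousel's axis. Its -x axis points outwards. The five-sided cover (54 to 58 mm above the bench, reaching 123 mm from the axis at its sides, 152 mm at its corners) closes off the other four pockets. Fixed.
- carousel (a joint): Angle of the carousel's turntable, 0 at the start, growing counter-clockwise seen from above; turns endlessly both ways. Sprung detents every 1.2566 rad (one pocket, 72 degrees) pull it in when it is within about 0.5 rad of one; about 0.1 N m turns it.
- dial (a point): Centre of the black round knob on the carousel's axis that turns the table, 36 mm diameter, 34 mm tall, its top 102 mm above the bench, this point 88 mm above it.
- pocket0 (a point): Centre of the floor of pocket 0 of the turntable, which turns with it, 16 mm above the bench and 93 mm from the axis. Each of the five pockets is 74 mm wide (across) and 59 mm long (radially) with walls 16 mm high, for one casting. At the start pocket 0 is under the window.
- pocket1 (a point): Centre of the floor of pocket 1 of the turntable, which turns with it, 16 mm above the bench and 93 mm from the axis. Each of the five pockets is 74 mm wide (across) and 59 mm long (radially) with walls 16 mm high, for one casting.
- pocket2 (a point): Centre of the floor of pocket 2 of the turntable, which turns with it, 16 mm above the bench and 93 mm from the axis. Each of the five pockets is 74 mm wide (across) and 59 mm long (radially) with walls 16 mm high, for one casting.
- pocket3 (a point): Centre of the floor of pocket 3 of the turntable, which turns with it, 16 mm above the bench and 93 mm from the axis. Each of the five pockets is 74 mm wide (across) and 59 mm long (radially) with walls 16 mm high, for one casting.
- pocket4 (a point): Centre of the floor of pocket 4 of the turntable, which turns with it, 16 mm above the bench and 93 mm from the axis. Each of the five pockets is 74 mm wide (across) and 59 mm long (radially) with walls 16 mm high, for one casting.
- knob1_mid (a point): Centre (half-way up) of orange cast knob 1, a round plug 28 mm tall, 32 mm diameter at one end, 28 mm at the other, 35 g. It starts stuck in the mould cavity at x = -75 mm of the stand, thick end up, 5 mm below the mouth; its z axis points to the thick end, so after dropping out it stands on its thick end. None if it is absent in this run.
- knob2_mid (a point): Centre (half-way up) of orange cast knob 2, a round plug 28 mm tall, 32 mm diameter at one end, 28 mm at the other, 35 g. It starts stuck in the mould cavity at x = -25 mm of the stand, thick end up, 5 mm below the mouth; its z axis points to the thick end, so after dropping out it stands on its thick end. None if it is absent in this run.
- knob3_mid (a point): Centre (half-way up) of orange cast knob 3, a round plug 28 mm tall, 32 mm diameter at one end, 28 mm at the other, 35 g. It starts stuck in the mould cavity at x = 25 mm of the stand, thick end up, 5 mm below the mouth; its z axis points to the thick end, so after dropping out it stands on its thick end. None if it is absent in this run.
- knob4_mid (a point): Centre (half-way up) of orange cast knob 4, a round plug 28 mm tall, 32 mm diameter at one end, 28 mm at the other, 35 g. It starts stuck in the mould cavity at x = 75 mm of the stand, thick end up, 5 mm below the mouth; its z axis points to the thick end, so after dropping out it stands on its thick end. None if it is absent in this run.
- brush: Bench brush lying near the far edge; leave alone. Origin under its middle.
- dye_jar: Amber glass dye jar with black cap, 54 mm diameter, 75 mm tall; leave alone. Origin at the centre of its underside.
- clamp_block: Small wooden clamp block with a red band, 60 x 30 x 30 mm; leave alone. Origin under its middle.

How it is judged:
By the outcome, as a careful person would: the job done as asked, in the order asked, and still so for the second after the job is handed in, with the robot touching nothing.
Of knob1, knob2, knob3, knob4 only 2 to 4 are there at a start; the rules pass over those that are not, and their reading is None.
At some moment in a run one of knob1, knob2, knob3, knob4 may be knocked a few centimetres aside while the robot is not near it.
Once in a run the grip may slacken for a moment while it holds something.
It also fails if it takes over 210 s, if anything falls off the work surface, if the arm or the gripper's body presses on something with over 40 N, if the wrist force passes 120 N, or if a joint passes its speed limit or range.

## Working session

There is one attempt and no reset: what is moved stays moved. The work goes in short steps, Python scripts to look and compute and a tool call to move; the robot and the scene stay as the last step left them, time stands still between calls to the robot, and variables do not carry over. Pictures are saved under pics/ and viewed, and the job is handed in when it is done.

Besides the shell and the picture viewer there is one more tool, called after "Emit:" as name(argument=value, ...) on one line, values as JSON. servo_tool: Moves the arm, as the interface text tells. Its arguments: {"type":"object","properties":{"steps":{"type":"array"},"squeeze":{"type":"number"}},"required":["steps"]}

```bash
ls; mkdir -p pics; python3 - <<'E'
from plant import manip
import cv2
print(manip.state())
for n in ["scene","side","wrist"]:
    p,d=manip.read_camera(n); cv2.imwrite(f"pics/{n}0.png",p[:,:,::-1])
    m=manip.camera_model(n); print(n,m)
E
```

```text
pics
{'clock': 0.0, 'qpos': array([ 1.32398598e+00,  3.20308008e-01,  1.56565389e+00, -8.21776411e-06,
        1.25738063e+00, -1.99872091e-02]), 'qd': array([ 0.00011203,  0.00033937, -0.00141075, -0.00282057, -0.00015059,
        0.0005235 ]), 'tau': array([-5.26027288e-04, -4.12479186e+01, -2.31971133e+01,  7.27207004e-02,
        4.56814142e-02, -1.39945791e-04]), 'tool_pos': array([129.18286721, 559.7983168 , 213.120779  ]), 'tool_rot': array([-1.12497315e-04,  1.13167301e-01,  9.93575562e-01, -8.67687418e-04]), 'ft_force': array([ 0.30073731, -0.33955172,  0.79027121]), 'wrist_torque': array([-0.0485422 , -0.03854117,  0.01915294]), 'opening': 91.25931484749181}
scene {'intrinsics': array([[445.69211233,   0.        , 325.18205393],
       [  0.        , 445.69211233, 200.63002138],
       [  0.        ,   0.        ,   1.        ]]), 'cam_to_world': array([[-6.87296707e-02,  8.40487719e-01, -5.37453837e-01,
         1.08826525e+03],
       [ 9.97625402e-01,  6.03049723e-02, -3.32696049e-02,
         5.24019446e+01],
       [ 4.44844441e-03, -5.38464210e-01, -8.42636640e-01,
  
[... 477 characters left out ...]
  [-1.04510451e-02, -7.04552459e-01, -7.09574949e-01,
         8.38376584e+02],
       [ 0.00000000e+00,  0.00000000e+00,  0.00000000e+00,
         1.00000000e+00]])}
wrist {'intrinsics': array([[307.96639564,   0.        , 314.99486996],
       [  0.        , 307.96639564, 199.41036605],
       [  0.        ,   0.        ,   1.        ]]), 'cam_to_world': array([[ 2.24539983e-01,  9.32299212e-01,  2.83548894e-01,
         4.88858177e+01],
       [ 9.74462756e-01, -2.14216458e-01, -6.73323575e-02,
         5.77930161e+02],
       [-2.03306408e-03,  2.91426643e-01, -9.56591019e-01,
         3.83981332e+02],
       [ 0.00000000e+00,  0.00000000e+00,  0.00000000e+00,
         1.00000000e+00]])}
```

View pics/scene0.png

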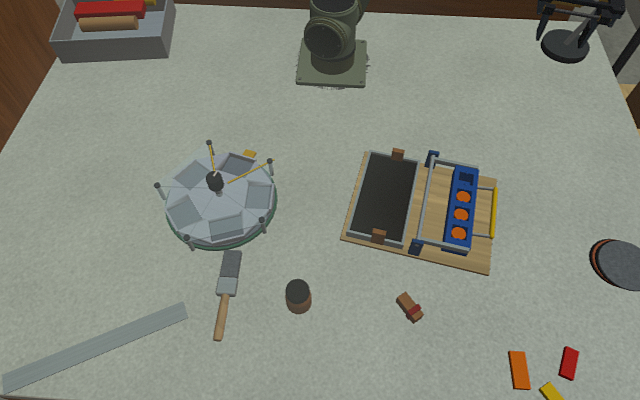

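View pics/side0.png

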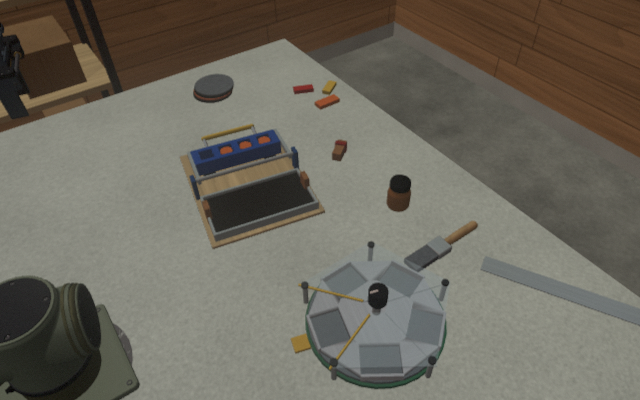

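View pics/wrist0.png

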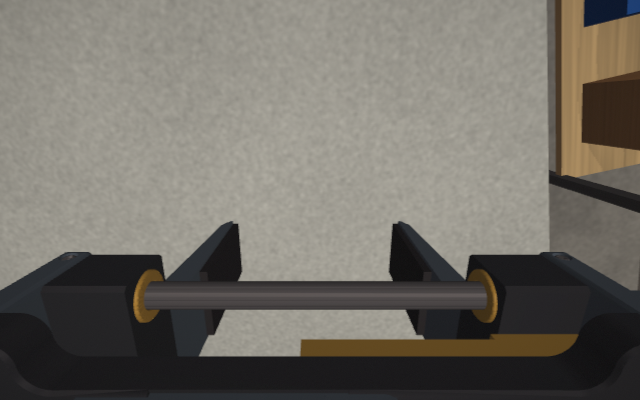

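```bash
cat > h.py <<'E'
from plant import manip
import numpy as np, cv2, sys
from scipy.spatial.transform import Rotation as R
def ray(m,uv):
    K=m["intrinsics"];T=m["cam_to_world"]
    d=np.linalg.inv(K)@np.array([uv[0],uv[1],1.]); return T[:3,3],T[:3,:3]@d
def onplane(m,uv,z):
    o,d=ray(m,uv); return o+d*(z-o[2])/d[2]
def tri(rays):
    A=np.zeros((3,3));b=np.zeros(3)
    for o,d in rays:
        d=d/np.linalg.norm(d);P=np.eye(3)-np.outer(d,d);A+=P;b+=P@o
    x=np.linalg.solve(A,b); res=[np.linalg.norm((np.eye(3)-np.outer(d/np.linalg.norm(d),d/np.linalg.norm(d)))@(x-o)) for o,d in rays]
    return x,max(res)
def project(m,p):
    T=np.linalg.inv(m["cam_to_world"]);q=T[:3,:3]@np.asarray(p)+T[:3,3];u=m["intrinsics"]@q;return u[:2]/u[2]
def grab(n,name=None):
    m=manip.camera_model(n);p,d=manip.read_camera(n)
    if name: cv2.imwrite(f"pics/{name}.png",p[:,:,::-1])
    return m,p,d
def rotq():
    q=manip.state()["tool_rot"];return R.from_quat([q[1],q[2],q[3],q[0]])
def todelta(target,Rt=None):
    """shift in tool axes (mm) and rotvec deg in tool axes from now"""
    s=manip.state();r=rotq()
    sh=r.inv().apply(np.array(target)-s["tool_pos"])
    rv=None if Rt is None else (r.inv()*Rt).as_rotvec(degrees=True)
    return sh,rv
E
python3 - <<'E'
from h import *
np.set_printoptions(precision=1,suppress=True)
ms={n:manip.camera_model(n) for n in("scene","side")}
for t in ["mould_stand","bar","mould_mouth","catch_floor","window","dial","pocket0","pocket1","knob1_mid","knob2_mid","knob3_mid","knob4_mid","brush","dye_jar","clamp_block"]:
    o={}
    for n in ms:
        r=manip.place_of(n,t)
        if r: o[n]=r[0]; print(t,n,[ (round(x["score"],2),np.round(x["xy"],1)) for x in r[:2]])
    if len(o)==2: print("   ",*tri([ray(ms[n],o[n]["xy"]) for n in o]))
print(manip.state()["clock"])
E
```

```text
mould_stand scene [(0.55, array([420.8, 210.1]))]
mould_stand side [(0.86, array([250.9, 180.8])), (0.74, array([349.2, 284.8]))]
    [515.5 247.4   4.8] 0.3428192895264551
bar scene [(0.78, array([490.9, 213.9]))]
bar side [(0.68, array([229.7, 135.5])), (0.62, array([248.2, 182.7]))]
    [539.  398.4  42.4] 1.7609190964828074
mould_mouth scene [(0.72, array([460.7, 205.8])), (0.55, array([213.1, 178.9]))]
mould_mouth side [(0.71, array([234.5, 147.6])), (0.2, array([249. , 148.9]))]
    [523.3 332.1  49.7] 2.0295933435455145
catch_floor scene [(0.62, array([385.7, 193.3]))]
catch_floor side [(0.81, array([258.2, 202.9]))]
    [485.1 159.2  19.1] 3.434053090341098
window scene [(0.66, array([237.3, 168.3]))]
window side [(0.8, array([329.5, 329.2]))]
    [ 431.7 -210.7   16.7] 0.02324641927387039
dial scene [(0.94, array([212.5, 182.1]))]
dial side [(0.75, array([377.8, 292.4]))]
    [ 524.2 -237.1   87.8] 2.931460325602399
pocket0 scene [(0.98, array([184.2, 218.8])), (0.95, array([259.5, 198.3]))]
pocket0 side [(0.97, array([326.7, 327.2])), (0.93, array([348.4, 284.7]))]
    [ 50
[... 617 characters left out ...]
knob3_mid side [(0.57, array([244.6, 149. ]))]
    [547.5 327.4  37.1] 1.5157145588106573
knob4_mid scene [(0.56, array([458.4, 232.9]))]
knob4_mid side [(0.52, array([263.9, 144.2]))]
    [594.6 318.3  40.3] 3.686450921500737
brush scene [(0.95, array([227.4, 295.8]))]
brush side [(0.66, array([445.1, 245. ]))]
    [ 761.4 -179.3    1.3] 2.968706257558869
dye_jar scene [(0.88, array([302. , 299.2]))]
dye_jar side [(0.88, array([396. , 204.4])), (0.69, array([260.3, 201.5]))]
    [757.4 -19.2  -1. ] 3.636258410716243
clamp_block scene [(0.96, array([405.9, 309.4])), (0.74, array([259.8, 196.7]))]
clamp_block side [(0.77, array([340.2, 155.8]))]
    [760.8 206.   -6.1] 0.8375037778904578
1.65
```

```bash
python3 - <<'E'
import cv2
a=cv2.imread("pics/scene0.png")[130:290,330:510];cv2.imwrite("pics/z1.png",cv2.resize(a,None,fx=4.4,fy=3.7,interpolation=cv2.INTER_CUBIC)[:600,:800])
a=cv2.imread("pics/side0.png")[110:250,170:330];cv2.imwrite("pics/z2.png",cv2.resize(a,None,fx=4,fy=4,interpolation=cv2.INTER_CUBIC))
E
```

```text
(no output)
```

View pics/z1.png

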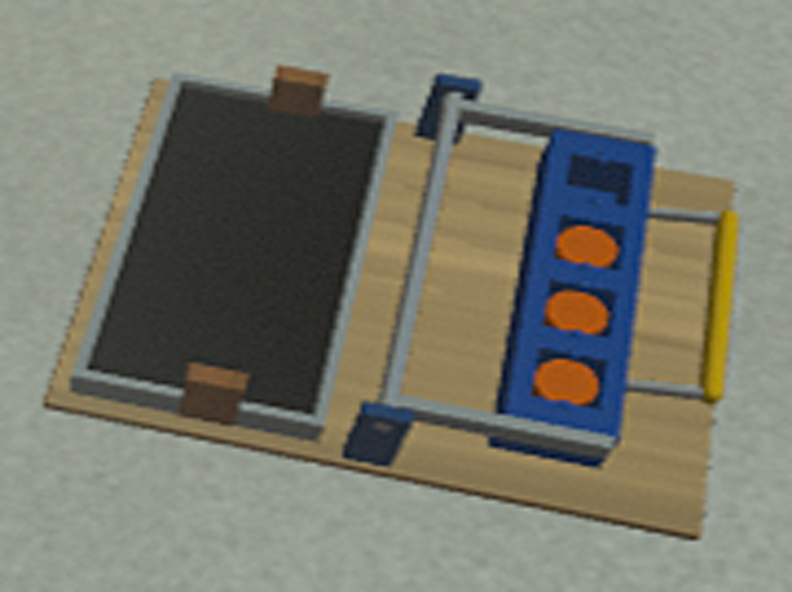

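View pics/z2.png

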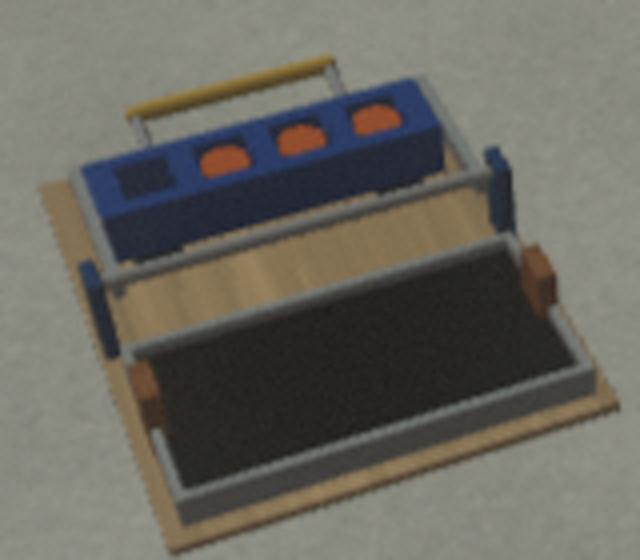

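```bash
python3 - <<'E'
from h import *
from scipy.optimize import least_squares
np.set_printoptions(precision=1,suppress=True)
ms={n:manip.camera_model(n) for n in("scene","side")}
# corners: stand frame
P=[("scene",(340.5,239),(135,-170,8)),("scene",(488.6,275),(135,170,8)),("scene",(497,178.6),(-135,170,8)),("scene",(365.2,151.6),(-135,-170,8)),
("side",(212.5,247.5),(-135,-170,8)),("side",(325,211.5),(135,-170,8)),("side",(180,157),(-135,170,8)),
("scene",(495.5,188.3),(-65,155,54)),("scene",(492,237),(65,155,54)),("side",(202.3,138.3),(-65,155,54)),("side",(253,125),(65,155,54))]
def f(v,out=False):
    c,s=np.cos(v[2]),np.sin(v[2]);r=[]
    for n,uv,p in P:
        w=[v[0]+c*p[0]-s*p[1],v[1]+s*p[0]+c*p[1],p[2]+v[3]]
        r.append(project(ms[n],w)-uv)
    return np.array(r) if out else np.concatenate(r)
s=least_squares(lambda v:f(v),[515,247,-.15,0],loss="soft_l1")
print(s.x[:2],np.round(s.x[2],4),s.x[3]);print(f(s.x,True))
v=s.x;c,sn=np.cos(v[2]),np.sin(v[2])
for nm,p in dict(bar=(0,155,54),mouth=(0,85,58),catch=(0,-85,22),bardn=(0,-155,62)).items(): print(nm,v[0]+c*p[0]-sn*p[1],v[1]+sn*p[0]+c*p[1],p[2])
E
```

```text
[508.  250.5] -0.1943 -4.094252841462236
[[-0.5  0.3]
 [ 0.8  0.3]
 [-0.3  0.3]
 [-0.3 -0.5]
 [-0.5 -0.5]
 [-0.4 -1.5]
 [-0.9 -0.9]
 [-0.6  1.3]
 [-0.8 -0.2]
 [ 1.   0.3]
 [-1.8  1. ]]
bar 537.8835363965095 402.53660885226907 54
mouth 524.3670468988903 333.85397267935593 58
catch 491.5412866903865 167.05328483085273 22
bardn 478.0247971927673 98.37064865793963 62
```

```bash
cat >> h.py <<'E'
S0=np.array([508.,250.5,0]);YAW=-0.1943
def s2w(p): 
    c,s=np.cos(YAW),np.sin(YAW);return np.array([S0[0]+c*p[0]-s*p[1],S0[1]+s*p[0]+c*p[1],p[2]])
def w2s(w):
    c,s=np.cos(YAW),np.sin(YAW);d=np.array(w)-S0;return np.array([c*d[0]+s*d[1],-s*d[0]+c*d[1],d[2]])
def Rdown(yang):
    """tool z down, tool y at angle yang (rad) in world"""
    y=np.array([np.cos(yang),np.sin(yang),0]);z=np.array([0,0,-1.]);return R.from_matrix(np.c_[np.cross(y,z),y,z])
RS=Rdown(np.pi/2+YAW)
def go(t,Rt=RS):
    np.set_printoptions(precision=1,suppress=True)
    s=manip.state();a,b=todelta(t,Rt);print("now",s["tool_pos"],"clock",round(s["clock"],2),"open",round(s["opening"],1),"f",s["ft_force"],"\n d(mm)",a,"|",round(np.linalg.norm(a),1),"turn",b)
E
python3 - <<'E'
from h import *
go(s2w((0,155,180)))
E
```

```text
now [129.3 560.3 214. ] clock 1.65 open 91.1 f [ 0.3 -0.5 -0.4] 
 d(mm) [-433.6  -61.8   34. ] | 439.3 turn [ 0.   0.  -1.9]
```

Emit:
servo_tool(steps=[[0,0,-1.9,-0.054,-0.008,0.004,0.5],[0,0,0,-0.054,-0.008,0.004,0.5],[0,0,0,-0.054,-0.008,0.004,0.5],[0,0,0,-0.054,-0.008,0.004,0.5],[0,0,0,-0.054,-0.008,0.004,0.5],[0,0,0,-0.054,-0.008,0.004,0.5],[0,0,0,-0.054,-0.008,0.004,0.5],[0,0,0,-0.05,-0.008,0.004,0.5]], squeeze=40)

```text
clock: 2.65
tool_pos: [546.3, 413.8, 181.7]
tool_rot: [0.0, 0.092, 0.996, 0.003]
ft_force: [0.1, 0.5, -0.5]
opening: 45.8
```

```bash
python3 - <<'E'
from h import *
go(s2w((0,155,180)))
m,p,d=grab("wrist","w1")
m2,_,_=grab("scene","s1")
for t in ["bar","knob2_mid","mould_mouth"]:
  for x in manip.place_of("wrist",t)[:2]: 
    w=onplane(m,x["xy"],54); print(t,x["score"],x["xy"],w,w2s(w))
E
```

```text
now [546.3 413.8 181.7] clock 2.65 open 45.8 f [ 0.1  0.5 -0.5] 
 d(mm) [  6.2 -12.6   1.6] | 14.1 turn [0.3 0.  0.5]
bar 0.8 [296.7, 187.8] [539.3 396.2  54. ] [  2.6 149.   54. ]
knob2_mid 0.79 [227.0, 160.0] [499.4 335.1  54. ] [-24.8  81.4  54. ]
mould_mouth 0.76 [228.2, 188.5] [527.4 328.7  54. ] [ 3.9 80.5 54. ]
```

View pics/w1.png

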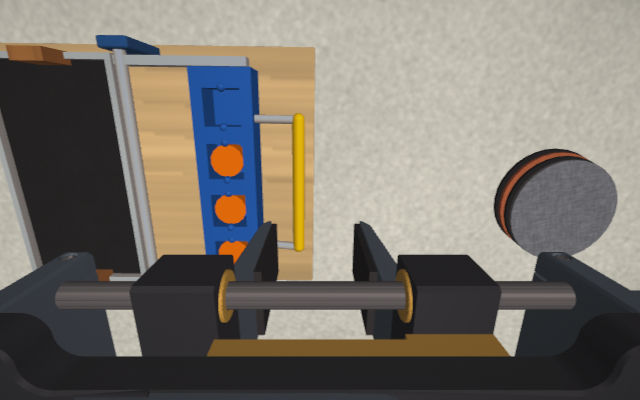

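Emit:
servo_tool(steps=[[0,0,0.5,0.004,-0.016,0.03,0.38],[0,0,0,0.0,0,0.03,0.38]])

```text
clock: 3.15
tool_pos: [535.9, 402.7, 124.0]
tool_rot: [0.002, 0.095, 0.995, 0.005]
ft_force: [0.4, -0.4, 0.4]
opening: 35.3
```

```bash
python3 - <<'E'
from h import *
go(s2w((0,152,73)))
m,p,d=grab("wrist","w2")
for t in ["bar","knob2_mid","mould_mouth"]:
  for x in manip.place_of("wrist",t)[:2]: 
    w=onplane(m,x["xy"],54); print(t,x["score"],x["xy"],w,w2s(w))
# yellow bar line
hsv=cv2.cvtColor(p,cv2.COLOR_RGB2HSV)
k=((hsv[...,0]>20)&(hsv[...,0]<32)&(hsv[...,1]>180)&(hsv[...,2]>120)); k[320:]=0
ys,xs=np.nonzero(k)
for y in range(ys.min(),ys.max(),15):
    r=xs[ys==y]
    if len(r): w=onplane(m,(r.mean(),y),54);print(y,r.min(),r.max(),w2s(w))
E
```

```text
now [535.9 402.7 124. ] clock 3.15 open 35.3 f [ 0.4 -0.4  0.4] 
 d(mm) [-1.9 -3.2 51. ] | 51.1 turn [0.6 0.2 0.2]
bar 0.6 [311.8, 212.7] [538.  399.4  54. ] [  0.7 151.9  54. ]
knob2_mid 0.85 [226.9, 181.0] [498.5 337.9  54. ] [-26.2  83.9  54. ]
mould_mouth 0.97 [221.8, 215.3] [525.9 325.9  54. ] [ 3.  77.4 54. ]
mould_mouth 0.4 [309.8, 214.4] [539.1 397.5  54. ] [  2.2 150.2  54. ]
126 308 312 [-69.3 150.4  54. ]
141 304 317 [-58.  150.8  54. ]
156 304 317 [-46.4 150.8  54. ]
171 304 317 [-34.5 150.8  54. ]
186 304 317 [-22.2 150.8  54. ]
201 304 317 [ -9.5 150.8  54. ]
216 304 317 [  3.6 150.8  54. ]
231 304 316 [ 17.  150.4  54. ]
246 304 316 [ 30.9 150.4  54. ]
261 304 316 [ 45.2 150.4  54. ]
276 304 316 [ 60.  150.4  54. ]
```

View pics/w2.png

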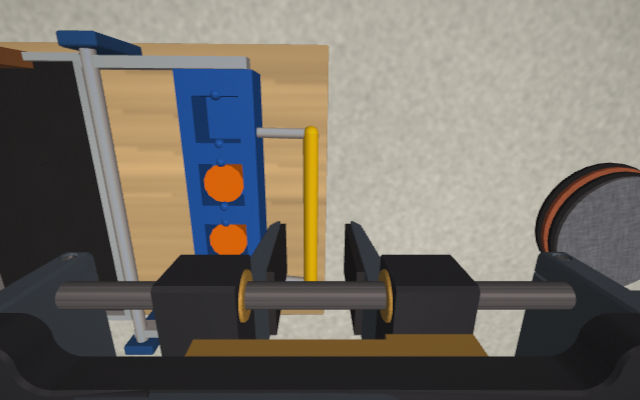

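Emit:
servo_tool(steps=[[0.5,0,0,0.0,-0.004,0.03,0.38],[0,0,0,0.0,0,0.03,0.38],[0,0,0,0.0,0,0.024,0.38],[0,0,0,0.0,0,0.002,0.38]])

```text
clock: 3.85
tool_pos: [539.7, 405.5, 45.8]
tool_rot: [0.008, 0.093, 0.996, 0.006]
ft_force: [0.0, -0.2, 0.4]
opening: 34.6
```

```bash
python3 - <<'E'
S="S0=np.array([508.,250.5,0])"
t=open("h.py").read().replace(S,"S0=np.array([505.3,247.0,0])");open("h.py","w").write(t)
E
python3 - <<'E'
from h import *
go(s2w((0,155,35)))
m,p,d=grab("wrist","w3");grab("side","d3")
E
```

```text
now [539.7 405.5  45.8] clock 3.85 open 34.6 f [ 0.  -0.2  0.4] 
 d(mm) [ 3.3 -7.3 10.7] | 13.4 turn [0.7 0.8 0.4]
```

View pics/w3.png

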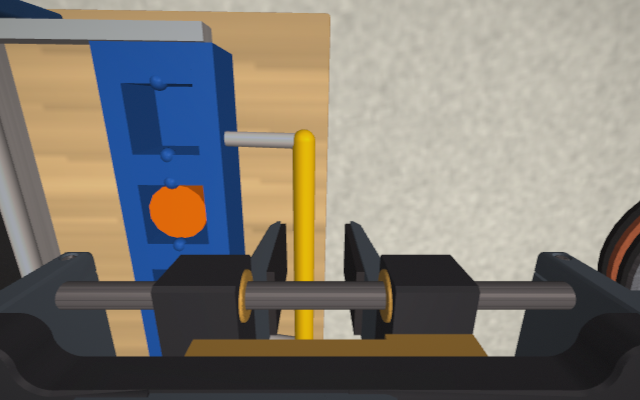

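View pics/d3.png

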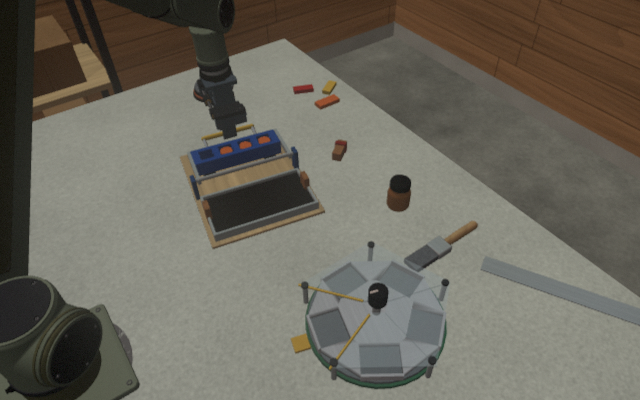

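Emit:
servo_tool(steps=[[0.7,0.8,0.4,0.003,-0.005,0.01,0.38],[0,0,0,0.0,-0.001,0.001,0.0],[0,0,0,0.0,0,0,0.0],[0,0,0,0.0,0,0,0.0]], squeeze=25)

```text
clock: 4.45
tool_pos: [537.6, 399.1, 39.2]
tool_rot: [0.002, 0.096, 0.995, 0.0]
ft_force: [-0.4, -6.8, 1.0]
opening: 11.1
```

```bash
python3 - <<'E'
from h import *
go(s2w((0,155,35)))
print(w2s(manip.state()["tool_pos"]))
E
```

```text
now [537.6 399.1  39.2] clock 4.45 open 11.1 f [-0.4 -6.8  1. ] 
 d(mm) [ 2.4 -0.5  4.1] | 4.8 turn [0.1 0.3 0.1]
[  2.4 155.5  39.2]
```

Emit:
servo_tool(steps=[[0,0,0,0.0,0,-0.01,0.0],[0,0,0,0.0,-0.001,-0.02,0.0],[0,0,0,0.0,-0.003,-0.02,0.0],[0,0,0,0.0,-0.004,-0.019,0.0]])

```text
clock: 4.95
tool_pos: [535.0, 386.8, 106.4]
tool_rot: [0.0, 0.097, 0.995, -0.005]
ft_force: [1.7, -7.8, -7.6]
opening: 11.5
```

```bash
cat >> h.py <<'E'
def arc():
    np.set_printoptions(precision=1,suppress=True)
    s=manip.state();p=w2s(s["tool_pos"]);print(p,"f",s["ft_force"],"phi",np.degrees(np.arctan2(p[2]+19-61.5,p[1])),"r",np.hypot(p[2]+19-61.5,p[1]),"open",s["opening"],todelta(s["tool_pos"],RS)[1],s["clock"])
E
python3 -c "
from h import *
arc()"
```

```text
[  2.2 142.9 106.4] f [ 1.7 -7.8 -7.6] phi 24.078202951987148 r 156.57309086505694 open 11.467005777968437 [-0.5  0.1  0. ] 4.95
```

Emit:
servo_tool(steps=[[-0.4,0,0,0.0,-0.009,-0.018,0.0],[0,0,0,0.0,-0.0115,-0.0165,0.0],[0,0,0,0.0,-0.0135,-0.015,0.0],[0,0,0,0.0,-0.015,-0.013,0.0],[0,0,0,0.0,-0.017,-0.011,0.0],[0,0,0,0.0,-0.018,-0.009,0.0],[0,0,0,0.0,-0.019,-0.0065,0.0],[0,0,0,0.0,-0.0195,-0.004,0.0]])

```text
clock: 5.95
tool_pos: [510.0, 261.3, 206.0]
tool_rot: [0.002, 0.097, 0.995, 0.002]
ft_force: [2.1, 0.2, -8.9]
opening: 11.4
```

```bash
python3 -c "
from h import *
arc()"
```

```text
[  1.8  14.9 206. ] f [ 2.1  0.2 -8.9] phi 84.79528846848316 r 164.18405940564588 open 11.42782272063001 [0.2 0.2 0. ] 5.95
```

Emit:
servo_tool(steps=[[0.2,0.2,0,0.0,-0.02,0.001,0.0],[0,0,0,0.0,-0.02,0.003,0.0],[0,0,0,0.0,-0.0195,0.0055,0.0],[0,0,0,0.0,-0.019,0.008,0.0],[0,0,0,0.0,-0.018,0.0095,0.0],[0,0,0,0.0,-0.0165,0.0115,0.0],[0,0,0,0.0,-0.015,0.013,0.0],[0,0,0,0.0,-0.0135,0.015,0.0]])

```text
clock: 6.95
tool_pos: [480.8, 116.6, 133.8]
tool_rot: [0.0, 0.099, 0.995, 0.006]
ft_force: [4.3, 13.3, -9.2]
opening: 11.2
```

```bash
python3 -c "
from h import *
arc()"
```

```text
[   1.2 -132.7  133.8] f [ 4.3 13.3 -9.2] phi 145.46738320751606 r 161.0962097068892 open 11.246161581196487 [ 0.6 -0.  -0.2] 6.95
```

Emit:
servo_tool(steps=[[0.5,0,0,0.0,-0.007,0.0125,0.0],[0,0,0,0.0,-0.005,0.012,0.0],[0,0,0,0.0,0,0,0.0]])

```text
clock: 7.32
tool_pos: [478.1, 103.1, 105.2]
tool_rot: [-0.001, 0.099, 0.995, 0.001]
ft_force: [1.7, 3.2, -2.9]
opening: 11.8
```

```bash
python3 -c "
from h import *
arc()
grab('wrist','w4');m,p,d=grab('side')
cv2.imwrite('pics/d4.png',cv2.resize(p[80:260,140:380,::-1],None,fx=3,fy=3))
"
```

```text
[   1.1 -146.5  105.2] f [ 1.7  3.2 -2.9] phi 156.81382099885224 r 159.31807599580338 open 11.75074893200708 [ 0.1 -0.1 -0.3] 7.325
```

View pics/w4.png

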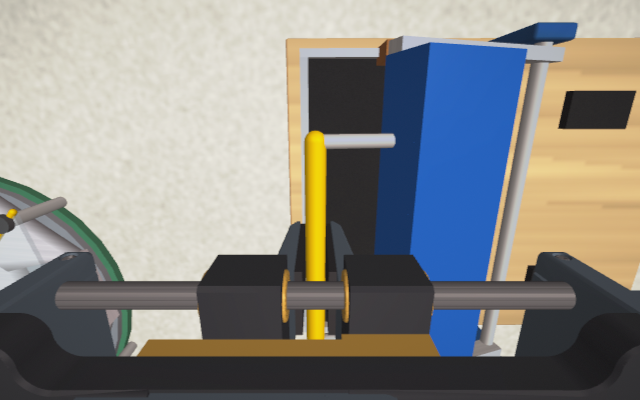

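View pics/d4.png

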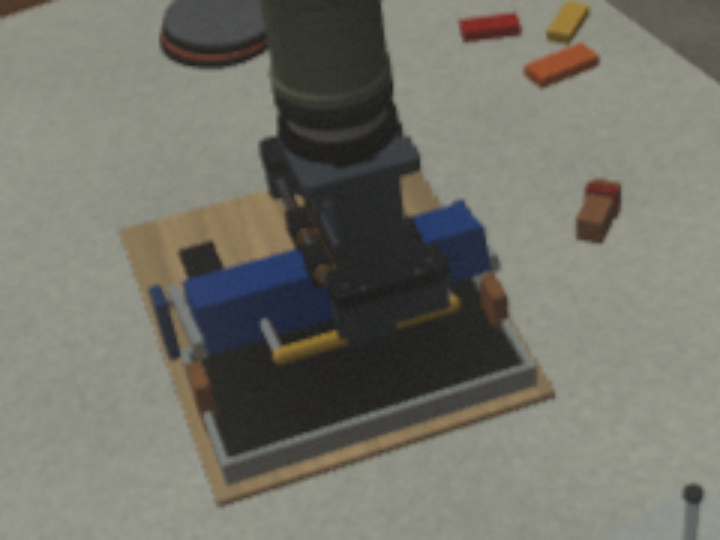

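```bash
python3 -c "
from h import *
np.set_printoptions(precision=1,suppress=True)
m,p,d=grab('wrist')
for v in (150,170,190,210):
  z=d[v,316]; K=m['intrinsics'];q=np.linalg.inv(K)@[316,v,1]*z;T=m['cam_to_world'];w=T[:3,:3]@q+T[:3,3];print(z,w2s(w))
"
```

```text
161.36832 [ -58.9 -146.2  114.9]
165.68472 [ -48.  -146.3  113.7]
168.49072 [ -37.  -146.3  114.1]
172.19688 [ -25.3 -146.3  113.8]
```

Emit:
servo_tool(steps=[[0,0,0,0,0,0,0.4],[0,0,0,0,0,0,0.4],[0,0,0,0,0,-0.01,0.4],[0,0,0,0,0,0,0.4]])

```text
clock: 7.98
tool_pos: [477.7, 102.5, 118.8]
tool_rot: [-0.0, 0.098, 0.995, -0.0]
ft_force: [0.4, 0.3, 0.2]
opening: 36.3
```

```bash
python3 -c "
from h import *
arc()
grab('wrist','w5');m,p,d=grab('side')
cv2.imwrite('pics/d5.png',cv2.resize(p[80:260,140:380,::-1],None,fx=3,fy=3))
"
```

```text
[   0.8 -147.1  118.8] f [0.4 0.3 0.2] phi 152.6006216739634 r 165.70197013432275 open 36.333631681771614 [-0.  -0.  -0.1] 7.975
```

View pics/w5.png

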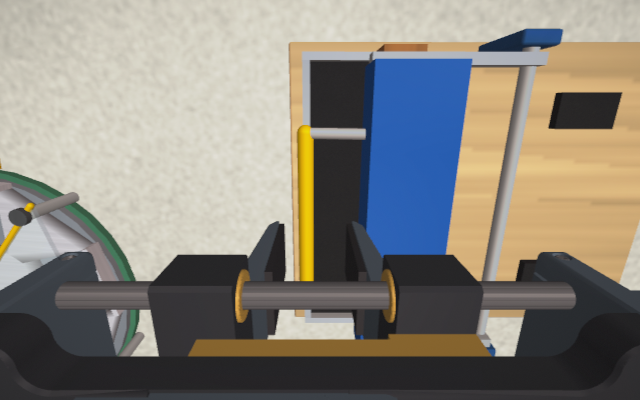

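View pics/d5.png

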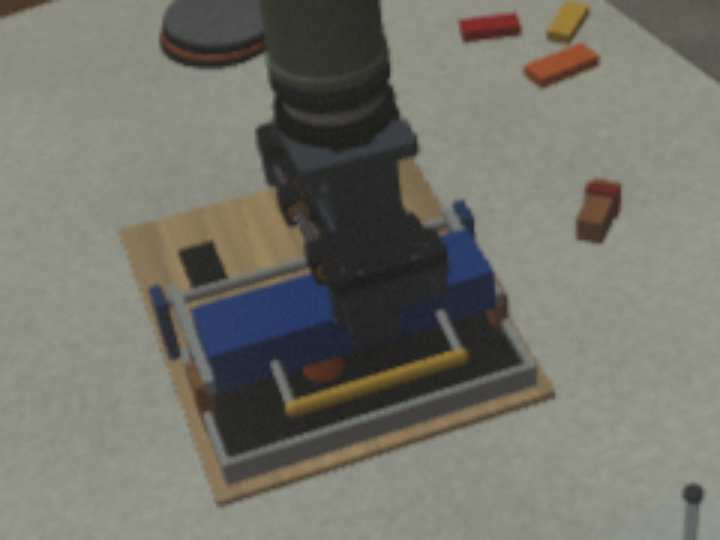

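```bash
python3 -c "
from h import *
m=manip.camera_model('side')
print(w2s(onplane(m,(247.3,203.3),36)))
go(s2w((0,-155,53)))
"
```

```text
[ -27.67027919 -101.1345156    36.        ]
now [477.  102.4 117.9] clock 8.07 open 36.4 f [-0.8 -0.   0.3] 
 d(mm) [ 0.  -7.6 64.9] | 65.4 turn [-0.  -0.1 -0.1]
```

Emit:
servo_tool(steps=[[0,0,0,0,-0.008,0.03,0.4],[0,0,0,0,-0.001,0.025,0.4],[0,0,0,0,0,0.01,0.4]])

```text
clock: 8.45
tool_pos: [476.2, 93.5, 52.4]
tool_rot: [0.001, 0.098, 0.995, 0.0]
ft_force: [-0.1, -0.4, -0.3]
opening: 36.1
```

```bash
python3 -c "
from h import *
go(s2w((0,-155,53)))
"
```

```text
now [476.2  93.5  52.4] clock 8.45 open 36.1 f [-0.1 -0.4 -0.3] 
 d(mm) [ 1.1  1.2 -0.6] | 1.7 turn [ 0.   0.1 -0.1]
```

Grip and lift about 50 mm along the arc.

Emit:
servo_tool(steps=[[0,0,0,0,0.001,0,0],[0,0,0,0,0,0,0],[0,0,0,0,0,0,0],[0,0,0,0,0.001,-0.016,0],[0,0,0,0,0.003,-0.018,0],[0,0,0,0,0.005,-0.017,0],[0,0,0,0,0,0,0]])

```text
clock: 9.32
tool_pos: [479.0, 104.7, 105.6]
tool_rot: [0.002, 0.098, 0.995, 0.001]
ft_force: [0.9, -0.6, -3.6]
opening: 11.3
```

```bash
python3 -c "
from h import *
arc()
grab('wrist','w6');m,p,d=grab('side')
cv2.imwrite('pics/d6.png',cv2.resize(p[80:260,140:380,::-1],None,fx=3,fy=3))
"
```

```text
[   1.7 -144.7  105.6] f [ 0.9 -0.6 -3.6] phi 156.4542041889539 r 157.88343728355053 open 11.280248093224289 [ 0.1  0.2 -0.1] 9.325
```

View pics/d6.png

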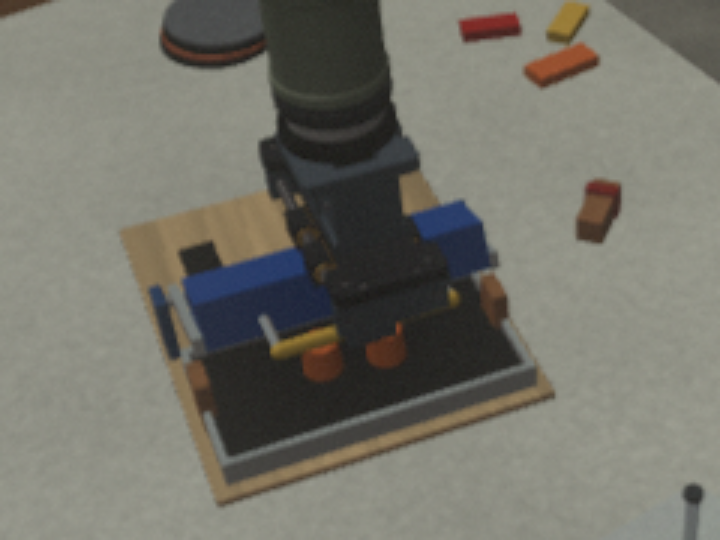

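View pics/w6.png

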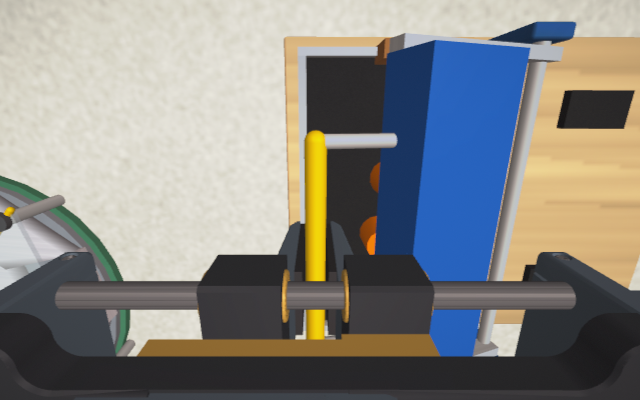

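Emit:
servo_tool(steps=[[0,0,0,0,0,0,0.4],[0,0,0,0,0,0,0.4],[0,0,0,0,0,0,0.4],[0,0,0,0,-0.009,0.02,0.4],[0,0,0,0,-0.001,0.024,0.4],[0,0,0,0,0,0.006,0.4]])

```text
clock: 10.18
tool_pos: [478.9, 94.0, 54.0]
tool_rot: [0.003, 0.098, 0.995, 0.001]
ft_force: [-0.7, -0.3, 0.3]
opening: 36.2
```

```bash
python3 -c "
from h import *
go(s2w((0,-155,53)))
m,p,d=grab('side')
cv2.imwrite('pics/d7.png',cv2.resize(p[80:260,140:380,::-1],None,fx=3,fy=3))
"
```

```text
now [478.9  94.   54. ] clock 10.18 open 36.2 f [-0.7 -0.3  0.3] 
 d(mm) [3.6 0.2 1. ] | 3.8 turn [ 0.2  0.4 -0.1]
```

View pics/d7.png

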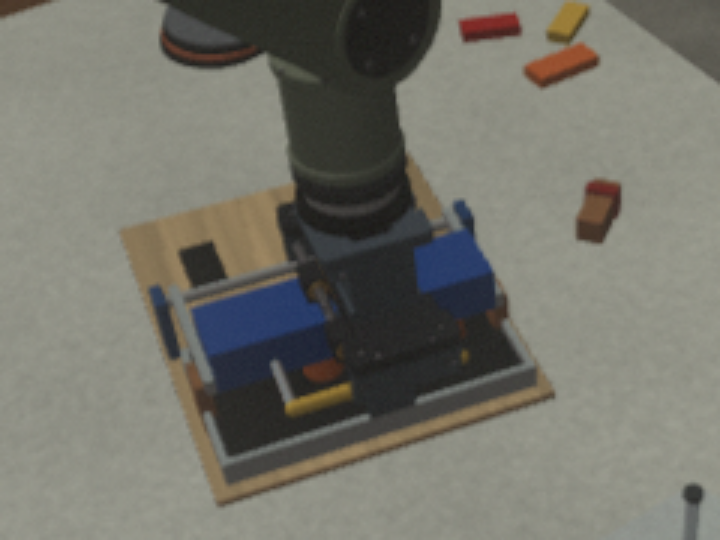

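Emit:
servo_tool(steps=[[0,0,0,0.002,0,0.001,0],[0,0,0,0,0,0,0],[0,0,0,0,0,0,0],[0,0,0,0,0.001,-0.016,0],[0,0,0,0,0.003,-0.018,0],[0,0,0,0,0.005,-0.017,0],[0,0,0,0,0,0,0]])

```text
clock: 11.1
tool_pos: [480.3, 104.3, 106.5]
tool_rot: [0.006, 0.098, 0.995, 0.002]
ft_force: [0.6, -0.2, -3.2]
opening: 11.2
```

```bash
python3 -c "
from h import *
arc()
m,p,d=grab('side')
cv2.imwrite('pics/d8.png',cv2.resize(p[80:260,140:380,::-1],None,fx=3,fy=3))
"
```

```text
[   3.  -144.8  106.5] f [ 0.6 -0.2 -3.2] phi 156.16032577850922 r 158.35002421967738 open 11.152235332615982 [ 0.3  0.7 -0.1] 11.1
```

View pics/d8.png

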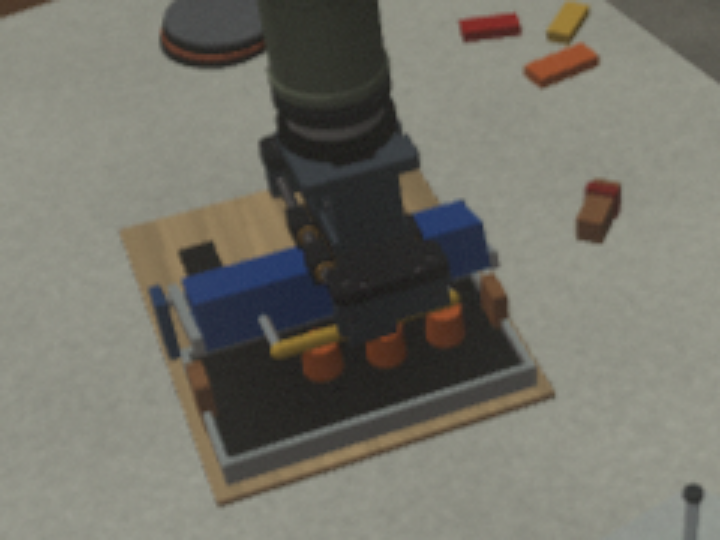

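Emit:
servo_tool(steps=[[0.3,0.6,0,0,0.009,-0.018,0],[0,0,0,0,0.012,-0.0175,0],[0,0,0,0,0.014,-0.016,0],[0,0,0,0,0.016,-0.0138,0],[0,0,0,0,0.018,-0.0115,0],[0,0,0,0,0.02,-0.0085,0],[0,0,0,0,0.021,-0.006,0],[0,0,0,0,0.0215,-0.003,0]])

```text
clock: 12.15
tool_pos: [501.8, 211.9, 204.0]
tool_rot: [-0.001, 0.096, 0.995, -0.026]
ft_force: [-4.9, -4.2, 16.5]
opening: 11.4
```

```bash
python3 -c "
from h import *
arc()
m,p,d=grab('wrist','w9')
"
```

```text
[  3.4 -35.1 204. ] f [-4.9 -4.2 16.5] phi 102.27187532843561 r 165.29318789727057 open 11.430105138169901 [-2.9  0.2  0.1] 12.15
```

View pics/w9.png

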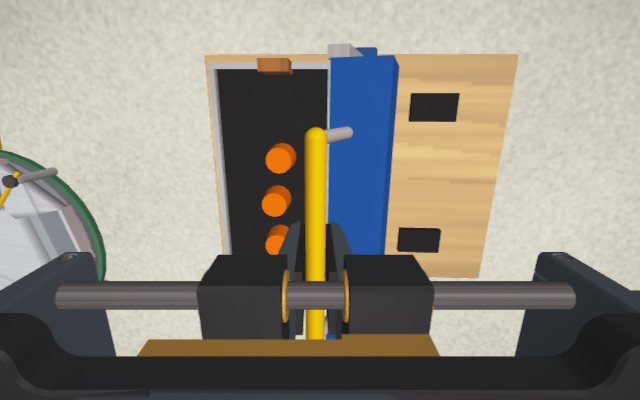

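Emit:
servo_tool(steps=[[-2.9,0.2,0,0,0.018,-0.006,0],[0,0,0,0,0.02,-0.001,0],[0,0,0,0,0.02,0.0015,0],[0,0,0,0,0.0195,0.004,0],[0,0,0,0,0.019,0.0065,0],[0,0,0,0,0.018,0.009,0],[0,0,0,0,0.0165,0.0115,0],[0,0,0,0,0.015,0.0135,0]])

```text
clock: 13.2
tool_pos: [532.3, 364.2, 157.7]
tool_rot: [0.0, 0.095, 0.995, -0.002]
ft_force: [2.1, -3.9, -5.4]
opening: 10.6
```

```bash
python3 -c "
from h import *
arc()
"
```

```text
[  3.9 120.2 157.7] f [ 2.1 -3.9 -5.4] phi 43.778763469819346 r 166.4883890016756 open 10.607931831791586 [-0.3  0.   0.2] 13.2
```

Emit:
servo_tool(steps=[[-0.3,0,0,0,0.011,0.018,0],[0,0,0,0,0.0095,0.019,0],[0,0,0,0,0.007,0.02,0],[0,0,0,0,0.0045,0.02,0],[0,0,0,0,0.002,0.018,0],[0,0,0,0,0,0.01,0]])

```text
clock: 13.95
tool_pos: [539.3, 402.6, 59.2]
tool_rot: [0.001, 0.095, 0.995, 0.003]
ft_force: [-21.0, -15.9, 81.5]
opening: 0.6
```

```bash
python3 -c "
from h import *
arc()
m,p,d=grab('wrist','w10')
m,p,d=grab('side','d10')
"
```

```text
[  3.3 159.2  59.2] f [-21.  -15.9  81.5] phi 5.984106505768785 r 160.11495548858682 open 0.5511746419528136 [0.4 0.1 0.2] 13.95
```

View pics/w10.png

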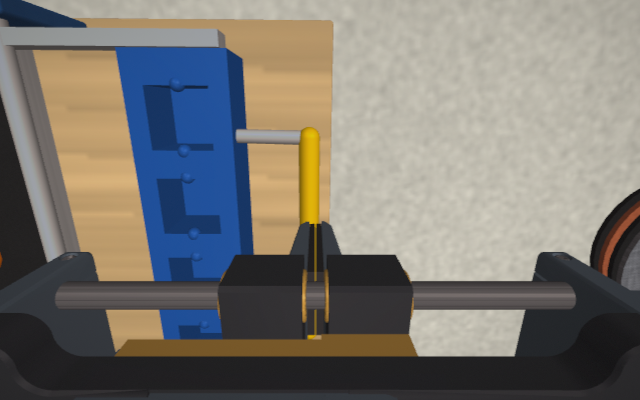

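View pics/d10.png

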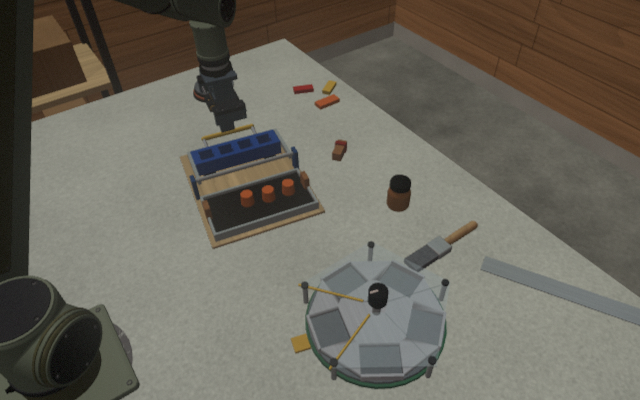

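Emit:
servo_tool(steps=[[0,0,0,0,0,-0.02,0],[0,0,0,0,0,-0.05,0.3],[0,0,0,0,-0.03,-0.05,0.65],[0,0,0,0,-0.06,-0.01,0.65],[0,0,0,0,-0.06,0,0.65],[0,0,0,0,-0.06,0,0.65]])

```text
clock: 14.8
tool_pos: [499.2, 194.1, 193.8]
tool_rot: [0.006, 0.093, 0.996, 0.007]
ft_force: [0.8, -1.9, 1.0]
opening: 47.6
```

```bash
cat > kn.py <<'E'
from h import *
def knobs(cams=("scene","side"),show=True):
    """orange top faces -> world positions by place_of + blob"""
    out={}
    for n in cams:
        m,p,d=grab(n)
        hsv=cv2.cvtColor(p,cv2.COLOR_RGB2HSV)
        k=((hsv[...,0]>4)&(hsv[...,0]<18)&(hsv[...,1]>170)&(hsv[...,2]>90)).astype(np.uint8)
        N,L,st,ce=cv2.connectedComponentsWithStats(k)
        for i in range(1,N):
            if st[i,4]<25: continue
            if n=='wrist' and ce[i][1]>270: pass
            w=onplane(m,ce[i],36)
            s=w2s(w)
            if abs(s[0])<160 and -190<s[1]<190 or (370<w[0]<700 and w[1]<-80): print(n,st[i,:5],ce[i],"z36 stand",s,"world",w)
E
python3 -c "
from kn import *
go(s2w((25,-85,130)))
knobs(('side','scene','wrist'))
m=grab('scene','s11');m,p,d=grab('wrist','w11')
for x in manip.place_of('wrist','knob2_mid'): 
    w=onplane(m,x['xy'],36); print(x,w2s(w))
"
```

```text
now [499.2 194.1 193.8] clock 14.8 open 47.6 f [ 0.8 -1.9  1. ] 
 d(mm) [-19.9 -33.   63.5] | 74.3 turn [0.8 0.6 0.5]
side [282 179  11   8  65] [287.1 182.5] z36 stand [ 80.1 -73.8  36. ] world [569.7 159.1  36. ]
side [262 185  11   9  76] [267.1 189.3] z36 stand [ 28.8 -76.   36. ] world [518.9 166.9  36. ]
side [240 190  12   9  74] [245.9 193.6] z36 stand [-21.1 -69.3  36. ] world [471.2 183.1  36. ]
scene [386 177  12  16 106] [392.1 182.5] z36 stand [-29.4 -78.9  36. ] world [461.2 175.2  36. ]
scene [379 193  12  16 105] [385.  198.3] z36 stand [ 19.8 -86.7  36. ] world [508.  158.1  36. ]
scene [376 211  12  12 105] [381.5 216.1] z36 stand [ 70.  -85.2  36. ] world [557.5 149.9  36. ]
wrist [275 143  30  33 755] [289.2 159.3] z36 stand [-22.7 -83.4  36. ] world [466.9 169.5  36. ]
wrist [270 187  29  34 760] [284.1 203.6] z36 stand [ 27.1 -90.2  36. ] world [514.5 153.2  36. ]
wrist [274 228  27  34 749] [286.9 244.5] z36 stand [ 77.4 -88.3  36. ] world [564.2 145.4  36. ]
{'xy': [280.8, 158.9], 'score': 0.91} [-21.7 -87.4  36. ]
```

View pics/s11.png

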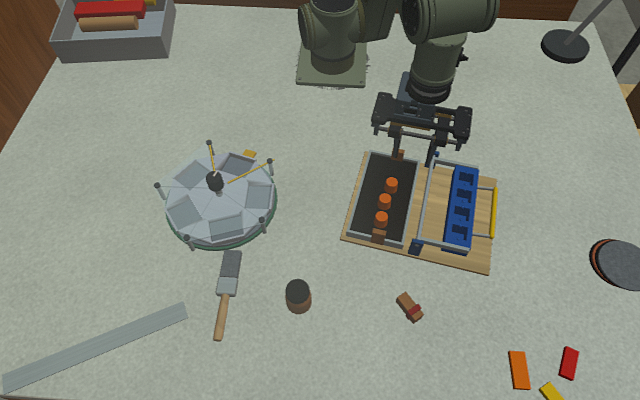

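View pics/w11.png

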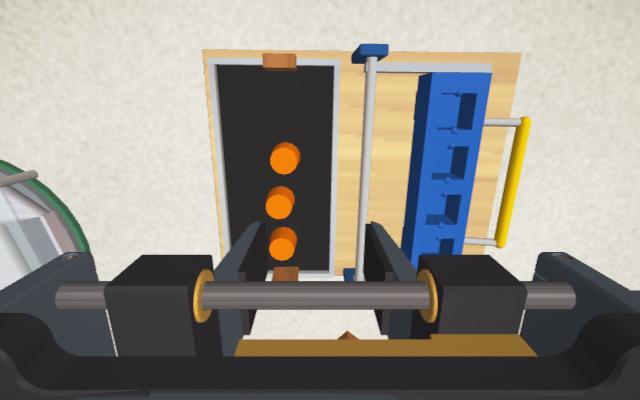

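```bash
python3 -c "
from h import *
go(s2w((-22,-84,100)))
"
```

```text
now [500.  196.5 193.6] clock 15.1 open 59.3 f [0.7 0.3 0. ] 
 d(mm) [ 27.7 -34.6  92.9] | 102.9 turn [0.9 0.5 0.5]
```

Emit:
servo_tool(steps=[[0.9,0.5,0.5,0.014,-0.018,0.045,0.65],[0,0,0,0.013,-0.017,0.045,0.65],[0,0,0,0,0,0,0.65]])

```text
clock: 15.48
tool_pos: [469.3, 172.1, 101.2]
tool_rot: [0.002, 0.095, 0.995, 0.001]
ft_force: [0.6, 0.5, 0.8]
opening: 59.3
```

```bash
python3 -c "
from kn import *
go(s2w((-22,-84,34)))
m,p,d=grab('wrist','w12')
for x in manip.place_of('wrist','knob2_mid'): 
    w=onplane(m,x['xy'],36); print(x,w2s(w))
for u,v in ((305,209),(305,200)): print(d[v,u])
knobs(('wrist',))
"
```

```text
now [469.3 172.1 101.2] clock 15.47 open 59.3 f [0.6 0.5 0.8] 
 d(mm) [ 1.3 -3.7 67.2] | 67.3 turn [0.1 0.2 0.2]
{'xy': [307.2, 212.8], 'score': 0.74} [-19.9 -87.5  36. ]
234.2766
232.95963
wrist [ 291  180   37   46 1398] [308.8 202.6] z36 stand [-22.6 -83.5  36. ] world [467.  169.5  36. ]
wrist [ 284  235   36   46 1388] [301.2 257.4] z36 stand [ 27.2 -90.1  36. ] world [514.6 153.3  36. ]
wrist [287 310  33  21 593] [303.2 318.9] z36 stand [ 90.8 -88.8  36. ] world [577.2 142.4  36. ]
```

View pics/w12.png

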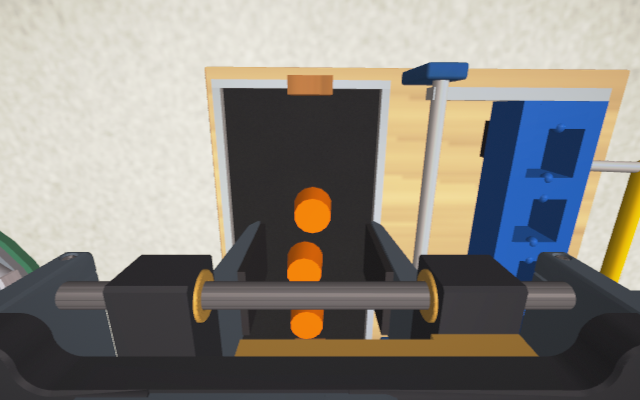

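Emit:
servo_tool(steps=[[0,0,0,0.001,-0.004,0.035,0.65],[0,0,0,0,0,0.033,0.65],[0,0,0,0,0,0.002,0.65],[0,0,0,0,0,0,0],[0,0,0,0,0,0,0],[0,0,0,0,0,0,0]], squeeze=20)

```text
clock: 16.38
tool_pos: [487.1, 177.0, 45.3]
tool_rot: [0.019, 0.094, 0.995, 0.009]
ft_force: [-0.4, 0.0, -0.4]
opening: 32.2
```

```bash
python3 -c "
from kn import *
go(s2w((-22,-84,34)))
m,p,d=grab('wrist','w13')
"
```

```text
now [487.1 177.   45.3] clock 16.38 open 32.2 f [-0.4  0.  -0.4] 
 d(mm) [ 18.1 -11.9  10.4] | 24.0 turn [1.2 2.1 0.4]
```

View pics/w13.png

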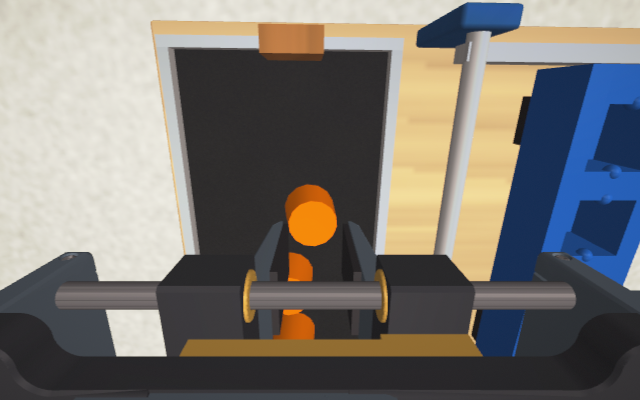

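Emit:
servo_tool(steps=[[0,0,0,0,0,-0.01,0.65],[0,0,0,0,0,-0.01,0.65],[1.2,2.1,0.4,0,0,0,0.65],[0,0,0,0,0,0,0.65]])

```text
clock: 16.92
tool_pos: [486.8, 176.8, 68.9]
tool_rot: [0.001, 0.097, 0.995, 0.001]
ft_force: [-0.9, 0.1, 0.4]
opening: 59.3
```

```bash
python3 -c "
from kn import *
go(s2w((-22,-84,34)))
m,p,d=grab('wrist','w14')
knobs(('wrist','side','scene'))
"
```

```text
now [486.8 176.8  68.9] clock 16.93 open 59.3 f [-0.9  0.1  0.4] 
 d(mm) [ 17.5 -11.7  34.8] | 40.7 turn [ 0.1  0.1 -0. ]
wrist [ 293  177   43   54 1912] [314.  203.5] z36 stand [-22.4 -74.1  36. ] world [469.  178.6  36. ]
wrist [ 273  241   43   40 1471] [294.2 262.2] z36 stand [ 23.  -88.8  36. ] world [510.7 155.5  36. ]
wrist [ 277  310   40   30 1146] [296.3 324.4] z36 stand [ 77.8 -88.2  36. ] world [564.6 145.4  36. ]
side [282 179  11   8  67] [287.2 182.6] z36 stand [ 80.2 -74.2  36. ] world [569.6 158.7  36. ]
side [263 185  10   9  65] [267.6 188.9] z36 stand [ 30.5 -75.2  36. ] world [520.7 167.3  36. ]
side [239 188   9   8  52] [243.3 191.7] z36 stand [-24.5 -60.4  36. ] world [469.6 192.5  36. ]
scene [390 178  12  16 112] [395.8 183.4] z36 stand [-29.2 -69.7  36. ] world [463.2 184.2  36. ]
scene [380 193  12  15 105] [385.6 198.5] z36 stand [ 20.  -85.2  36. ] world [508.5 159.5  36. ]
scene [376 211  12  12 107] [381.6 216.1] z36 stand [ 69.8 -85.1  36. ] world [557.4 150.   36. ]
```

View pics/w14.png

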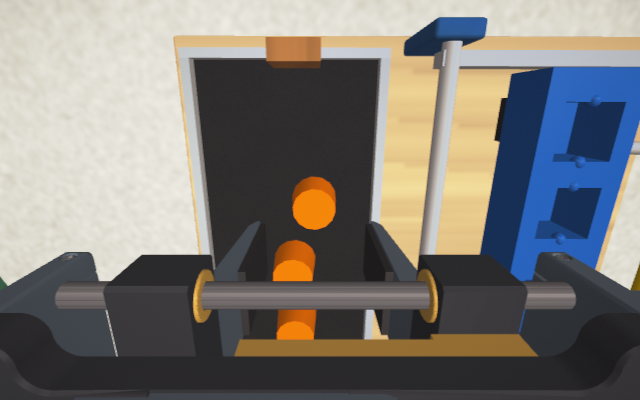

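Emit:
servo_tool(steps=[[0,0,0,0.009,-0.001,0,0.65],[0,0,0,0.008,-0.001,0,0.65],[0,0,0,0.001,0,0,0.65]])

```text
clock: 17.5
tool_pos: [465.0, 177.7, 67.8]
tool_rot: [-0.0, 0.097, 0.995, 0.0]
ft_force: [-0.3, 0.2, -0.5]
opening: 59.4
```

```bash
python3 -c "
from kn import *
go(s2w((-22,-74,34)))
knobs(('wrist',))
"
```

```text
now [465.  177.7  67.8] clock 17.5 open 59.4 f [-0.3  0.2 -0.5] 
 d(mm) [-4.2  1.8 33.8] | 34.1 turn [ 0. -0. -0.]
wrist [ 298  206   43   54 1929] [318.6 232.4] z36 stand [-22.3 -74.1  36. ] world [469.1 178.6  36. ]
wrist [280 266  40  15 436] [299.4 274.3] z36 stand [ 11.2 -88.2  36. ] world [499.3 158.3  36. ]
wrist [280 310  41  30 937] [300.  325.2] z36 stand [ 56.3 -88.4  36. ] world [543.5 149.4  36. ]
```

Emit:
servo_tool(steps=[[0,0,0,-0.003,0.002,0.011,0.65],[0,0,0,0,0,0.011,0.65],[0,0,0,0,0,0.011,0.65],[0,0,0,0,0,0,0.65]])

```text
clock: 18.05
tool_pos: [468.8, 179.2, 31.8]
tool_rot: [-0.001, 0.097, 0.995, 0.0]
ft_force: [-1.0, 0.8, -0.0]
opening: 59.1
```

```bash
python3 -c "
from kn import *
go(s2w((-22,-74,34)))
grab('wrist','w15')
"
```

```text
now [468.8 179.2  31.8] clock 18.05 open 59.1 f [-1.   0.8 -0. ] 
 d(mm) [-0.7 -0.4 -2.2] | 2.3 turn [-0.  -0.1 -0. ]
```

View pics/w15.png

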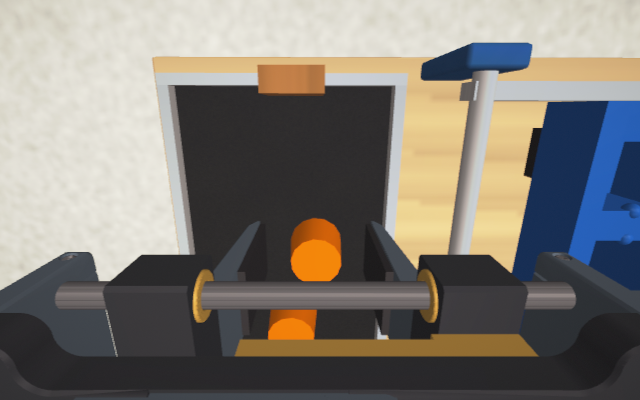

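Emit:
servo_tool(steps=[[0,0,0,0,0,0,0],[0,0,0,0,0,0,0],[0,0,0,0,0,0,0],[0,0,0,0,0,0,0],[0,0,0,0,0,-0.015,0],[0,0,0,0,0,-0.025,0],[0,0,0,0,0,-0.03,0]], squeeze=20)

```text
clock: 18.98
tool_pos: [468.5, 179.0, 104.9]
tool_rot: [-0.001, 0.097, 0.995, -0.0]
ft_force: [1.4, 0.6, -1.0]
opening: 29.0
```

```bash
python3 -c "
from kn import *
m,p,d=grab('wrist','w16')
W=np.array([431.7,-210.7]);D=np.array([524.2,-237.1])
for c in ('scene','side'):
  mm,p,d=grab(c,c+'16')
  for t in ('window','dial'):
    for x in manip.place_of(c,t)[:1]: print(c,t,x['xy'],onplane(mm,x['xy'],16 if t=='window' else 88))
print(np.degrees(np.arctan2(*(W-D)[::-1])))
u=(W-D)/np.linalg.norm(W-D);print(D+93*u)
go([432,-211,130],Rdown(np.arctan2(u[1],u[0])-np.pi/2))
"
```

```text
scene window [238.7, 168.0] [ 430.00116571 -207.53538417   16.        ]
scene dial [212.8, 180.5] [ 521.78015199 -239.47254174   88.        ]
side window [327.9, 330.5] [ 427.87246654 -210.81136263   16.        ]
side dial [376.6, 294.2] [ 518.30872494 -236.37632673   88.        ]
164.07096730854605
[ 434.77097991 -211.57647427]
now [467.9 178.8 102.7] clock 19.32 open 28.4 f [-0.2  0.4 -1.1] 
 d(mm) [ -40.2 -389.4  -26.8] | 392.4 turn [-0.1 -0.2  4.8]
```

View pics/w16.png

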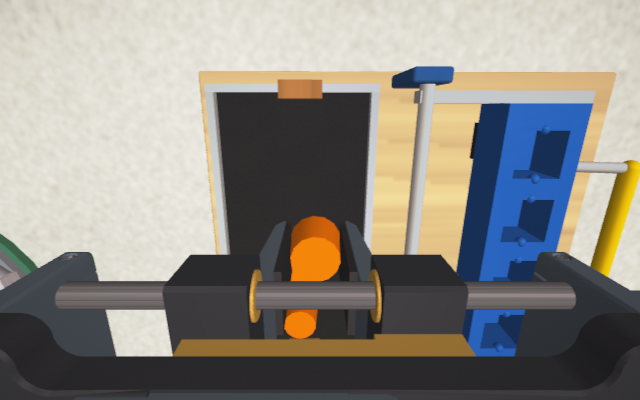

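View pics/side16.png

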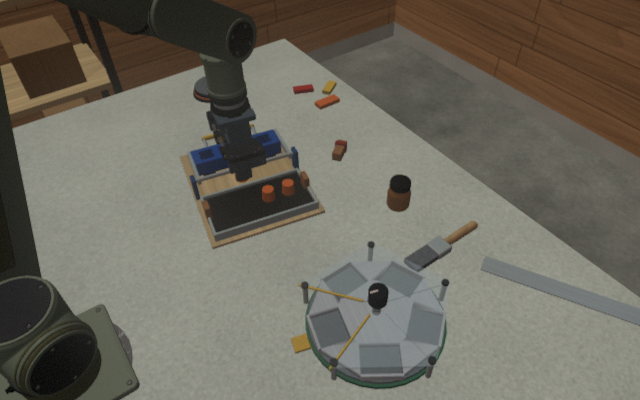

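Emit:
servo_tool(steps=[[0,0,0,-0.005,-0.03,-0.01,0],[0,0,0,-0.005,-0.05,-0.008,0],[0,0,0,-0.005,-0.05,-0.008,0],[0,0,0,-0.005,-0.05,-0.005,0],[0,0,0,-0.005,-0.05,0,0],[0,0,0,-0.005,-0.05,0,0],[0,0,0,-0.005,-0.05,0,0],[0,0,5,-0.005,-0.03,0,0]])

```text
clock: 20.32
tool_pos: [434.2, -190.8, 128.2]
tool_rot: [-0.009, 0.139, 0.99, -0.001]
ft_force: [0.6, 0.0, -0.1]
opening: 28.7
```

```bash
cat >> h.py <<'E'
DIAL=np.array([521.,-237.5,88]);WANG=np.radians(163.3);WIN=np.array([DIAL[0]+93*np.cos(WANG),DIAL[1]+93*np.sin(WANG),16])
RW=Rdown(WANG-np.pi/2)
E
python3 -c "
from kn import *
print(WIN)
go([WIN[0],WIN[1],120],RW)
m,p,d=grab('wrist','w17')
for t in ('window','dial'):
    for x in manip.place_of('wrist',t)[:2]: print(t,x,onplane(m,x['xy'],16 if t=='window' else 88))
"
```

```text
[ 431.92250798 -210.77547165   16.        ]
now [ 434.2 -190.8  128.2] clock 20.32 open 28.7 f [ 0.6  0.  -0.1] 
 d(mm) [ -3.4 -19.8   8.3] | 21.7 turn [-0.3 -1.   0.7]
window {'xy': [292.2, 198.6], 'score': 0.64} [ 429.  -213.6   16. ]
dial {'xy': [287.0, 334.1], 'score': 0.94} [ 520.3 -240.4   88. ]
```

View pics/w17.png

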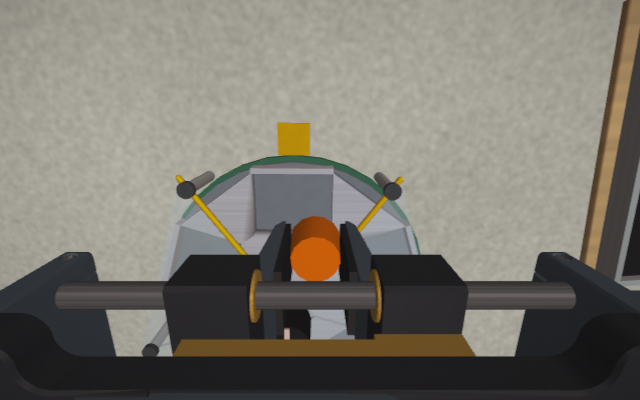

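```bash
sed -i 's/DIAL=np.array(\[521.,-237.5,88\])/DIAL=np.array([520.5,-239.,88])/' h.py; python3 -c "
from kn import *
np.set_printoptions(precision=1,suppress=True)
a,b=manip.camera_model('scene'),manip.camera_model('side')
for p,q in (((208.5,143),(334,363)),((270,160),(305,286)),((157.5,185.5),(432.5,361)),((262.5,220),(370.7,244.5))):
  print(tri([ray(a,p),ray(b,q)]))
print(WIN);go([WIN[0],WIN[1],120],RW)
"
```

```text
(array([ 387.6, -285.4,   55.7]), np.float64(0.5934455086465159))
(array([ 432.4, -125.5,   57.4]), np.float64(2.266452820371755))
(array([ 524.5, -378.3,   56.3]), np.float64(1.648438846457117))
(array([ 599.7, -118.8,   56.5]), np.float64(1.1416678728578458))
[ 431.4 -212.3   16. ]
now [ 434.6 -189.8  128.2] clock 20.48 open 28.6 f [-0.5  0.7  0.4] 
 d(mm) [ -3.3 -22.5   8.2] | 24.1 turn [-0.3 -1.   0.8]
```

Emit:
servo_tool(steps=[[-0.3,-1,0.8,-0.002,-0.012,0.004,0],[0,0,0,-0.001,-0.01,0.01,0],[0,0,0,0,0,0.015,0],[0,0,0,0,0,0.012,0],[0,0,0,0,0,0,0]])

```text
clock: 21.1
tool_pos: [429.7, -210.3, 83.1]
tool_rot: [-0.001, 0.143, 0.99, 0.001]
ft_force: [0.2, 0.1, -0.1]
opening: 28.6
```

```bash
python3 -c "
from kn import *
go([WIN[0],WIN[1],28],RW)
m,p,d=grab('wrist','w18')
for t in ('window','dial'):
    for x in manip.place_of('wrist',t)[:2]: print(t,x,onplane(m,x['xy'],16 if t=='window' else 88))
"
```

```text
now [ 429.7 -210.3   83.1] clock 21.1 open 28.6 f [ 0.2  0.1 -0.1] 
 d(mm) [-2.3 -1.5 55.1] | 55.2 turn [ 0.1 -0.1  0.3]
window {'xy': [312.9, 214.0], 'score': 0.67} [ 431.4 -213.3   16. ]
```

View pics/w18.png

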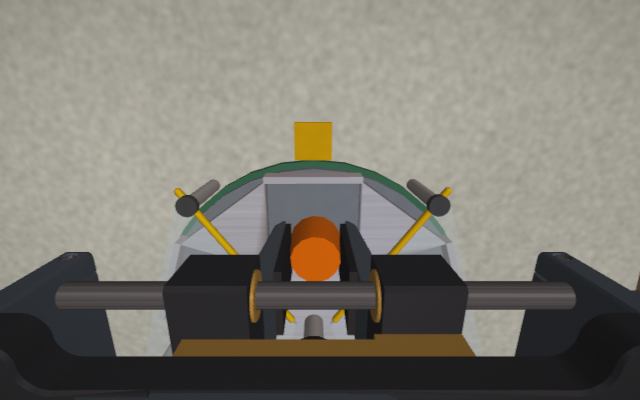

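Emit:
servo_tool(steps=[[0,0,0,-0.001,-0.001,0.015,0],[0,0,0,-0.001,-0.001,0.014,0],[0,0,0,0,0,0.012,0],[0,0,0,0,0,0.006,0],[0,0,0,0,0,0,0]])

```text
clock: 21.88
tool_pos: [432.6, -213.5, 34.3]
tool_rot: [0.001, 0.143, 0.99, 0.001]
ft_force: [0.5, 1.0, -1.4]
opening: 28.5
```

```bash
python3 -c "
from kn import *
go([WIN[0],WIN[1],28],RW)
m,p,d=grab('wrist','w19')
"
```

```text
now [ 432.6 -213.5   34.3] clock 21.88 open 28.5 f [ 0.5  1.  -1.4] 
 d(mm) [1.4 0.8 6.3] | 6.5 turn [0.1 0.1 0.3]
```

View pics/w19.png

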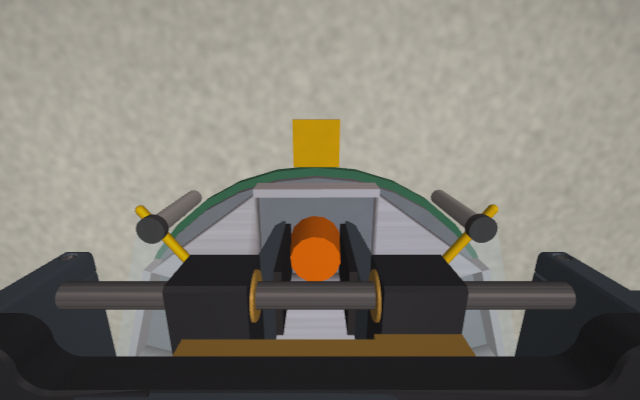

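Centred in the pocket. Down the last 7 mm until contact, then open a little and rise.

Emit:
servo_tool(steps=[[0,0,0,0.001,0,0.004,0],[0,0,0,0,0,0.003,0],[0,0,0,0,0,0.002,0],[0,0,0,0,0,0,0]])

```text
clock: 22.42
tool_pos: [432.7, -213.8, 27.0]
tool_rot: [0.002, 0.142, 0.99, -0.0]
ft_force: [0.7, 0.4, -1.1]
opening: 29.0
```

Emit:
servo_tool(steps=[[0,0,0,0,0,0.001,0],[0,0,0,0,0,0,0.47],[0,0,0,0,0,0,0.47],[0,0,0,0,0,-0.02,0.47],[0,0,0,0,0,-0.03,0.5],[0,0,0,0,0,-0.03,0.5],[0,0,0,0,0,-0.025,0.5]])

```text
clock: 23.3
tool_pos: [430.9, -213.0, 131.8]
tool_rot: [-0.0, 0.142, 0.99, 0.001]
ft_force: [-0.7, -0.1, -0.3]
opening: 45.3
```

```bash
python3 -c "
from kn import *
go([DIAL[0],DIAL[1],130],RW)
m,p,d=grab('wrist','w20')
for t in ('dial',):
    for x in manip.place_of('wrist',t)[:2]: print(t,x,onplane(m,x['xy'],88))
knobs(('side','scene'))
m,p,d=grab('side'); cv2.imwrite('pics/d20.png',cv2.resize(p[210:400,270:480,::-1],None,fx=3,fy=3))
"
```

```text
now [ 430.9 -213.   131.8] clock 23.3 open 45.3 f [-0.7 -0.1 -0.3] 
 d(mm) [-93.3   0.3   1.7] | 93.3 turn [ 0.1 -0.   0.3]
dial {'xy': [313.5, 326.3], 'score': 0.81} [ 520.  -241.3   88. ]
side [282 180  11  15 109] [286.1 186.8] z36 stand [ 72.7 -86.8  36. ] world [559.9 147.8  36. ]
side [262 185  12  12  94] [267.2 189.4] z36 stand [ 29.1 -76.6  36. ] world [519.  166.2  36. ]
side [324 318  14  11 116] [330.4 322.9] z36 stand [  18.5 -462.3   36. ] world [ 434.2 -210.2   36. ]
scene [231 158  10   9  62] [235.1 162. ] z36 stand [  12.1 -467.4   36. ] world [ 427.  -213.9   36. ]
scene [380 193  12  11  92] [385.3 198. ] z36 stand [ 18.9 -86.3  36. ] world [507.2 158.7  36. ]
scene [376 211  12  11 104] [381.5 215.9] z36 stand [ 69.5 -85.5  36. ] world [557.  149.7  36. ]
```

View pics/w20.png

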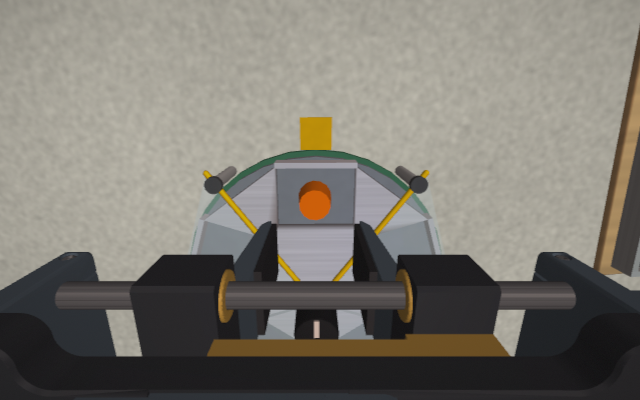

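View pics/d20.png

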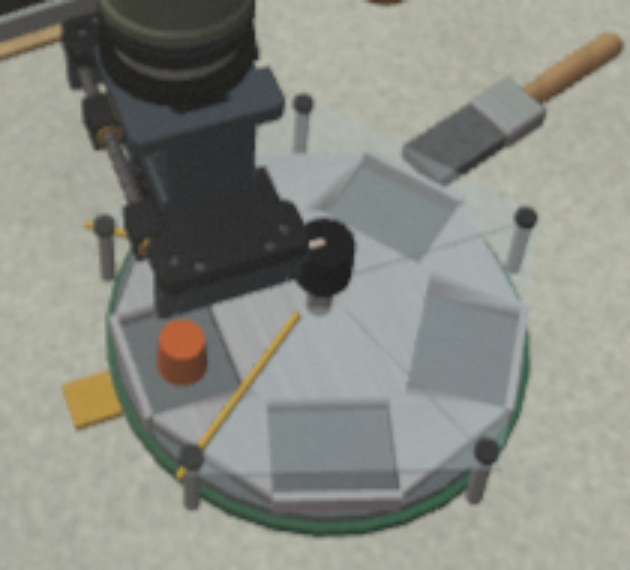

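Emit:
servo_tool(steps=[[0,0,0,-0.03,0,0,0.65],[0,0,0,-0.035,0,0,0.65],[0,0,0,-0.026,0,0,0.65],[0,0,0,0,0,0,0.65]])

```text
clock: 24.05
tool_pos: [516.1, -237.2, 122.6]
tool_rot: [-0.007, 0.143, 0.99, 0.003]
ft_force: [-0.8, 0.7, 0.1]
opening: 59.3
```

```bash
python3 -c "
from kn import *
go([DIAL[0],DIAL[1],74],RW)
print(manip.state()['qpos'])
m,p,d=grab('wrist','w21')
for t in ('dial',):
    for x in manip.place_of('wrist',t)[:2]: print(t,x,onplane(m,x['xy'],88))
"
```

```text
now [ 516.1 -237.2  122.6] clock 24.05 open 59.3 f [-0.8  0.7  0.1] 
 d(mm) [-5.5 -0.7 48.5] | 48.8 turn [ 0.2 -0.9  0.3]
[-0.5  0.4  1.7  0.   1.1 -1.7]
dial {'xy': [313.0, 233.5], 'score': 0.75} [ 520.7 -240.8   88. ]
```

View pics/w21.png

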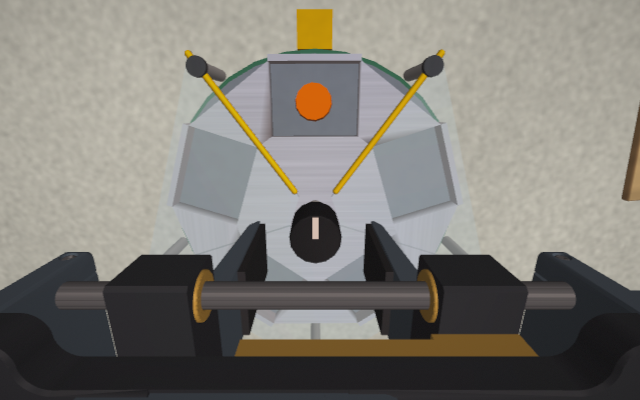

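Emit:
servo_tool(steps=[[0,-0.9,0.3,-0.004,-0.001,0.012,0.65],[0,0,0,-0.001,-0.001,0.012,0.65],[0,0,0,0,0,0.012,0.65],[0,0,0,0,0,0.007,0.65],[0,0,0,0,0,0,0.65]])

```text
clock: 24.78
tool_pos: [514.0, -238.3, 76.7]
tool_rot: [-0.003, 0.146, 0.989, 0.003]
ft_force: [0.4, -0.9, -0.1]
opening: 59.1
```

```bash
python3 -c "
from kn import *
go([DIAL[0],DIAL[1],74],RW)
m,p,d=grab('wrist','w22')
"
```

```text
now [ 514.  -238.3   76.7] clock 24.77 open 59.1 f [ 0.4 -0.9 -0.1] 
 d(mm) [-6.5  1.2  2.7] | 7.1 turn [ 0.3 -0.4 -0. ]
```

View pics/w22.png

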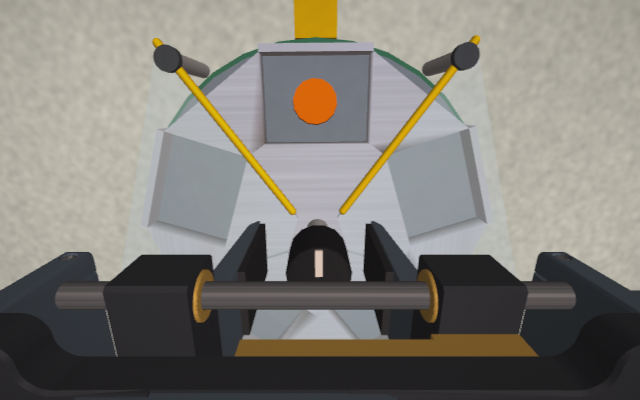

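```bash
python3 -c "
from kn import *
m=manip.camera_model('wrist');print(onplane(m,(319,263),102),onplane(m,(318,250),102))
m=manip.camera_model('side');print(onplane(m,(378.5,288),102))
s=manip.state();r=rotq().as_matrix();
for dz in (18,25): print(project(manip.camera_model('wrist'),s['tool_pos']-r[:,2]*dz))
"
```

```text
[ 512.07087345 -236.45730221  102.        ] [ 504.69640721 -234.81452332  102.        ]
[ 522.72798679 -234.96967948  102.        ]
[316.38065103 261.36838687]
[316.42887632 267.75604586]
```

Emit:
servo_tool(steps=[[0,-0.4,0,-0.006,0.001,0.002,0.65],[0,0,0,-0.001,0,0.001,0.65],[0,0,0,0,0,0,0],[0,0,0,0,0,0,0],[0,0,0,0,0,0,0],[0,0,0,0,0,0,0]], squeeze=25)

```text
clock: 25.58
tool_pos: [523.0, -239.1, 75.0]
tool_rot: [0.003, 0.146, 0.989, 0.003]
ft_force: [0.7, -0.5, -1.0]
opening: 35.8
```

```bash
python3 -c "
from kn import *
go([DIAL[0],DIAL[1],74],RW)
"
```

```text
now [ 523.  -239.1   75. ] clock 25.57 open 35.8 f [ 0.7 -0.5 -1. ] 
 d(mm) [ 2.4 -0.7  1. ] | 2.7 turn [ 0.3  0.3 -0.1]
```

Emit:
servo_tool(steps=[[0,0,5,0,0,0,0],[0,0,8,0,0,0,0],[0,0,9,0,0,0,0],[0,0,9,0,0,0,0],[0,0,9,0,0,0,0],[0,0,9,0,0,0,0],[0,0,9,0,0,0,0],[0,0,9,0,0,0,0]])

```text
clock: 26.58
tool_pos: [519.9, -241.5, 75.0]
tool_rot: [0.0, 0.68, 0.733, 0.0]
ft_force: [-1.3, 1.4, 0.3]
opening: 35.6
```

```bash
python3 -c "
from kn import *
go([DIAL[0],DIAL[1],75],RW)
"
```

```text
now [ 519.9 -241.5   75. ] clock 26.57 open 35.6 f [-1.3  1.4  0.3] 
 d(mm) [ 2.5  0.7 -0. ] | 2.6 turn [  0.    0.1 -69.1]
```

Turned 69°; a little more, release (detent seats it), rise and look.

Emit:
servo_tool(steps=[[0,0,2.8,0,0,0,0],[0,0,0,0,0,0,0],[0,0,0,0,0,0,0.7],[0,0,0,0,0,0,0.7],[0,0,0,0,0,-0.025,0.7],[0,0,0,0,0,-0.03,0.7],[0,0,0,0,0,-0.03,0.65]])

```text
clock: 27.45
tool_pos: [517.7, -241.6, 159.5]
tool_rot: [-0.002, 0.698, 0.716, -0.002]
ft_force: [0.1, -0.4, -0.5]
opening: 59.8
```

```bash
python3 -c "
from kn import *
go(s2w((25,-86,160)))
m,p,d=grab('side'); cv2.imwrite('pics/d23.png',cv2.resize(p[210:400,270:480,::-1],None,fx=3,fy=3))
knobs(('side','scene'))
for x in manip.place_of('side','pocket0')[:5]: print(x['score'],onplane(m,x['xy'],16)-DIAL)
"
```

```text
now [ 517.7 -241.6  159.5] clock 27.45 open 59.8 f [ 0.1 -0.4 -0.5] 
 d(mm) [399.3   6.   -0.2] | 399.4 turn [ -0.3  -0.3 -77.4]
side [282 179  11   8  62] [287.2 182.6] z36 stand [ 80.3 -74.2  36. ] world [569.8 158.7  36. ]
side [262 185  11   8  69] [267.1 188.9] z36 stand [ 29.3 -74.8  36. ] world [519.6 167.9  36. ]
scene [380 193  12  11  93] [385.4 198. ] z36 stand [ 18.7 -86.1  36. ] world [507.1 159.   36. ]
scene [376 211  12  11 102] [381.5 215.8] z36 stand [ 69.2 -85.5  36. ] world [556.7 149.8  36. ]
0.96 [ -2.1  97.2 -72. ]
0.89 [-58.1 -75.2 -72. ]
0.66 [-93.4  21.9 -72. ]
```

View pics/d23.png

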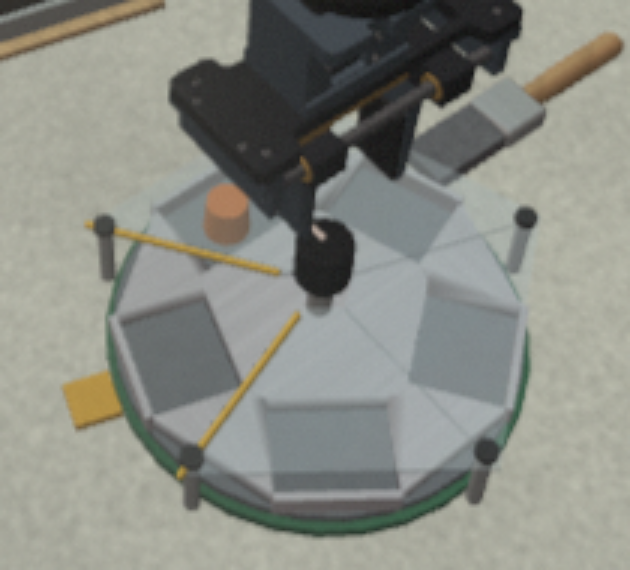

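Emit:
servo_tool(steps=[[0,0,0,0.04,0.001,0,0.65],[0,0,0,0.055,0.001,0,0.65],[0,0,0,0.055,0.001,0,0.65],[0,0,0,0.055,0.001,0,0.65],[0,0,0,0.055,0.001,0,0.65],[0,0,0,0.055,0.001,0,0.65],[0,0,0,0.055,0,0,0.65],[0,0,0,0.02,0,0,0.65]])

```text
clock: 28.65
tool_pos: [507.3, 158.0, 145.5]
tool_rot: [-0.01, 0.699, 0.715, -0.009]
ft_force: [0.6, -0.3, -0.3]
opening: 59.0
```

Emit:
servo_tool(steps=[[0,0,-6,0,0,0,0.65],[0,0,-10,0,0,0,0.65],[0,0,-10,0,0,0,0.65],[0,0,-10,0,0,0,0.65],[0,0,-10,0,0,0,0.65],[0,0,-10,0,0,0,0.65],[0,0,-10,0,0,0,0.65],[0,0,-8,0,0,0,0.65]])

```text
clock: 29.65
tool_pos: [498.0, 157.9, 130.6]
tool_rot: [-0.026, 0.103, 0.994, -0.007]
ft_force: [0.2, -0.8, 0.6]
opening: 59.5
```

```bash
python3 -c "
from kn import *
go(s2w((25,-87,80)))
knobs(('wrist','side','scene'))
"
```

```text
now [498.  157.9 130.6] clock 29.65 open 59.5 f [ 0.2 -0.8  0.6] 
 d(mm) [-17.5   3.   49.7] | 52.8 turn [-1.1 -2.9 -0.7]
wrist [ 302  204   33   41 1107] [317.9 224.4] z36 stand [ 27.5 -89.1  36. ] world [515.1 154.2  36. ]
wrist [304 253  32  28 773] [319.3 268. ] z36 stand [ 71.2 -88.2  36. ] world [558.2 146.7  36. ]
wrist [ 21 260  24  15 195] [ 31.  266.1] z36 stand [  68.7 -368.8   36. ] world [ 501.5 -128.1   36. ]
side [282 179  11   8  68] [287.1 182.6] z36 stand [ 80.1 -74.   36. ] world [569.6 159.   36. ]
side [262 185  11   9  74] [267.1 188.9] z36 stand [ 29.4 -74.6  36. ] world [519.7 168.1  36. ]
scene [380 193  12  16 106] [385.7 198.8] z36 stand [ 20.7 -84.8  36. ] world [509.3 159.7  36. ]
scene [376 211  12  13 107] [381.5 216.1] z36 stand [ 70.1 -85.2  36. ] world [557.6 149.9  36. ]
```

Emit:
servo_tool(steps=[[-1.1,-2.9,-0.7,-0.009,0.001,0.01,0.65],[0,0,0,-0.009,0.001,0.012,0.65],[0,0,0,-0.001,0,0.012,0.65],[0,0,0,0,0,0.008,0.65],[0,0,0,0,0,0,0.65]])

```text
clock: 30.42
tool_pos: [516.9, 155.6, 84.2]
tool_rot: [-0.002, 0.104, 0.995, -0.001]
ft_force: [0.4, 0.5, 0.0]
opening: 59.2
```

```bash
python3 -c "
from kn import *
go(s2w((27,-88,32)))
knobs(('wrist',))
"
```

```text
now [516.9 155.6  84.2] clock 30.43 open 59.2 f [0.4 0.5 0. ] 
 d(mm) [ 1.8 -0.5 52.2] | 52.3 turn [-0.1 -0.2 -0.8]
wrist [ 295  193   40   50 1649] [314.  217.6] z36 stand [ 27.6 -89.1  36. ] world [515.1 154.3  36. ]
wrist [298 251  37  30 980] [316. 267.] z36 stand [ 69.4 -88.2  36. ] world [556.4 147.1  36. ]
```

Emit:
servo_tool(steps=[[0,0,-0.8,0.001,-0.001,0.012,0.65],[0,0,0,0.001,0,0.013,0.65],[0,0,0,0,0,0.013,0.65],[0,0,0,0,0,0.01,0.65],[0,0,0,0,0,0,0.65]])

```text
clock: 31.1
tool_pos: [514.5, 155.2, 33.4]
tool_rot: [-0.001, 0.097, 0.995, -0.001]
ft_force: [-0.6, -0.8, 0.3]
opening: 59.5
```

```bash
python3 -c "
from kn import *
go(s2w((27,-88,32)))
grab('wrist','w24')
"
```

```text
now [514.5 155.2  33.4] clock 31.1 open 59.5 f [-0.6 -0.8  0.3] 
 d(mm) [-0.2  0.3  1.4] | 1.5 turn [-0.1 -0.1  0. ]
```

View pics/w24.png

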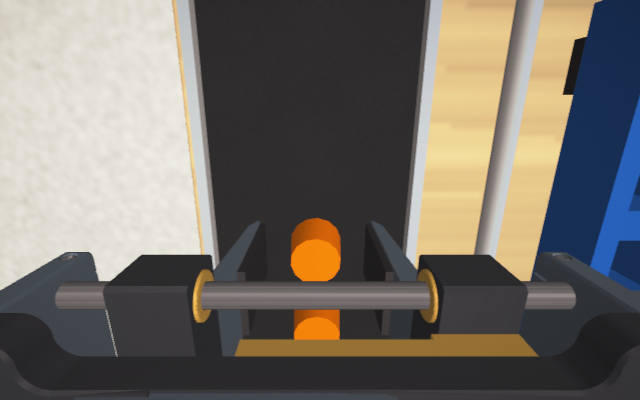

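Same view as the successful grasp: close and lift.

Emit:
servo_tool(steps=[[0,0,0,0,0,0,0],[0,0,0,0,0,0,0],[0,0,0,0,0,0,0],[0,0,0,0,0,0,0],[0,0,0,0,0,-0.015,0],[0,0,0,0,0,-0.025,0],[0,0,0,0,0,-0.03,0],[0,0,0,0,0,-0.03,0]], squeeze=20)

```text
clock: 32.15
tool_pos: [514.6, 155.2, 138.7]
tool_rot: [-0.001, 0.097, 0.995, -0.001]
ft_force: [0.9, 0.6, -0.3]
opening: 28.5
```

```bash
python3 -c "
from kn import *
go([WIN[0],WIN[1],125],RW)
"
```

```text
now [514.6 155.2 138.7] clock 32.15 open 28.5 f [ 0.9  0.6 -0.3] 
 d(mm) [  10.7 -376.6   14.3] | 377.0 turn [-0.1 -0.1  5.6]
```

Emit:
servo_tool(steps=[[0,0,0,0.001,-0.03,0,0],[0,0,0,0.001,-0.05,0,0],[0,0,0,0.001,-0.05,0,0],[0,0,0,0.001,-0.05,0,0],[0,0,0,0.001,-0.05,0,0],[0,0,0,0.001,-0.05,0,0],[0,0,0,0.001,-0.05,0,0],[0,0,5,0.001,-0.03,0,0]])

```text
clock: 33.15
tool_pos: [441.1, -204.9, 150.7]
tool_rot: [0.01, 0.138, 0.99, 0.001]
ft_force: [-0.4, 0.9, 0.1]
opening: 28.6
```

```bash
python3 -c "
from kn import *
go([WIN[0],WIN[1],80],RW)
"
```

```text
now [ 441.1 -204.9  150.7] clock 33.15 open 28.6 f [-0.4  0.9  0.1] 
 d(mm) [  8.7 -10.   70.5] | 71.8 turn [0.2 1.1 0.8]
```

Emit:
servo_tool(steps=[[0.2,1.1,0.8,0.005,-0.006,0.012,0],[0,0,0,0.004,-0.004,0.015,0],[0,0,0,0,0,0.015,0],[0,0,0,0,0,0.015,0],[0,0,0,0,0,0.012,0],[0,0,0,0,0,0,0]])

```text
clock: 33.9
tool_pos: [428.8, -210.0, 80.5]
tool_rot: [-0.001, 0.145, 0.989, 0.001]
ft_force: [-0.2, 0.2, 0.4]
opening: 28.8
```

```bash
python3 -c "
from kn import *
go([WIN[0],WIN[1],28],RW)
grab('wrist','w25')
"
```

```text
now [ 428.8 -210.    80.5] clock 33.9 open 28.8 f [-0.2  0.2  0.4] 
 d(mm) [-3.2 -1.5 52.5] | 52.7 turn [ 0.1 -0.1  0.1]
```

View pics/w25.png

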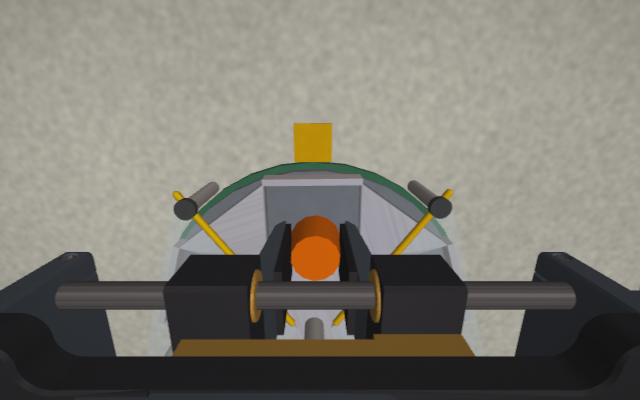

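Emit:
servo_tool(steps=[[0,0,0,-0.002,-0.001,0.014,0],[0,0,0,-0.001,-0.001,0.014,0],[0,0,0,0,0,0.012,0],[0,0,0,0,0,0.007,0],[0,0,0,0,0,0.003,0],[0,0,0,0,0,0,0]])

```text
clock: 34.7
tool_pos: [432.4, -213.5, 28.8]
tool_rot: [0.001, 0.145, 0.989, 0.001]
ft_force: [-1.6, -0.1, 4.1]
opening: 28.5
```

```bash
python3 -c "
from kn import *
go([WIN[0],WIN[1],28],RW)
"
```

```text
now [ 432.4 -213.5   28.8] clock 34.7 open 28.5 f [-1.6 -0.1  4.1] 
 d(mm) [1.3 0.9 0.8] | 1.8 turn [0.1 0.1 0.1]
```

Contact felt (4 N up). Release and rise.

Emit:
servo_tool(steps=[[0,0,0,0,0,0,0.47],[0,0,0,0,0,0,0.47],[0,0,0,0,0,-0.02,0.47],[0,0,0,0,0,-0.03,0.65],[0,0,0,0,0,-0.03,0.65],[0,0,0,0,0,-0.025,0.65]])

```text
clock: 35.45
tool_pos: [431.5, -213.1, 135.0]
tool_rot: [-0.001, 0.145, 0.989, 0.001]
ft_force: [-0.7, -0.2, 0.3]
opening: 59.7
```

```bash
python3 -c "
from kn import *
go([DIAL[0],DIAL[1],125],RW)
"
```

```text
now [ 431.5 -213.1  135. ] clock 35.45 open 59.7 f [-0.7 -0.2  0.3] 
 d(mm) [-92.7   0.7   9.8] | 93.2 turn [ 0.1 -0.1  0.1]
```

Emit:
servo_tool(steps=[[0,0,0,-0.03,0,0,0.65],[0,0,0,-0.035,0,0,0.65],[0,0,0,-0.026,0,0,0.65],[0,0,0,0,0,0,0.65]])

```text
clock: 35.95
tool_pos: [522.2, -240.5, 138.0]
tool_rot: [0.002, 0.145, 0.989, -0.0]
ft_force: [0.9, 0.4, -0.1]
opening: 59.0
```

```bash
python3 -c "
from kn import *
go([DIAL[0],DIAL[1],75],RW)
grab('wrist','w26')
"
```

```text
now [ 522.2 -240.5  138. ] clock 35.95 open 59.0 f [ 0.9  0.4 -0.1] 
 d(mm) [ 2.4  1.  63. ] | 63.0 turn [0.  0.3 0. ]
```

View pics/w26.png

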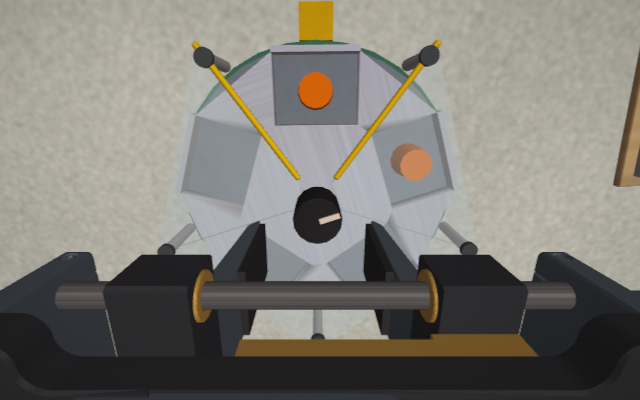

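Emit:
servo_tool(steps=[[0,0,0,0.001,0.001,0.015,0.65],[0,0,0,0,0,0.016,0.65],[0,0,0,0,0,0.016,0.65],[0,0,0,0,0,0.012,0.65],[0,0,0,0,0,0,0.65]])

```text
clock: 36.62
tool_pos: [513.9, -236.2, 73.8]
tool_rot: [-0.002, 0.145, 0.989, 0.001]
ft_force: [-0.5, -1.0, 0.5]
opening: 59.5
```

```bash
python3 -c "
from kn import *
go([DIAL[0],DIAL[1],75],RW)
"
```

```text
now [ 513.9 -236.2   73.8] clock 36.62 open 59.5 f [-0.5 -1.   0.5] 
 d(mm) [-7.1 -0.8 -1.2] | 7.2 turn [ 0.1 -0.2 -0. ]
```

Emit:
servo_tool(steps=[[0,0,0,-0.006,-0.001,0,0.65],[0,0,0,-0.001,0,0,0.65],[0,0,0,0,0,0,0],[0,0,0,0,0,0,0],[0,0,0,0,0,0,0],[0,0,0,0,0,0,0]], squeeze=25)

```text
clock: 37.38
tool_pos: [522.1, -238.8, 75.4]
tool_rot: [-0.0, 0.146, 0.989, 0.002]
ft_force: [0.8, -1.4, -0.2]
opening: 35.7
```

Emit:
servo_tool(steps=[[0,0,5,0,0,0,0],[0,0,8,0,0,0,0],[0,0,9,0,0,0,0],[0,0,9,0,0,0,0],[0,0,9,0,0,0,0],[0,0,9,0,0,0,0],[0,0,9,0,0,0,0],[0,0,9,0,0,0,0]])

```text
clock: 38.38
tool_pos: [519.8, -240.7, 75.4]
tool_rot: [-0.001, 0.681, 0.732, -0.001]
ft_force: [-1.4, 0.0, 1.1]
opening: 35.6
```

```bash
python3 -c "
from kn import *
go([DIAL[0],DIAL[1],75],RW)
"
```

```text
now [ 519.8 -240.7   75.4] clock 38.38 open 35.6 f [-1.4  0.   1.1] 
 d(mm) [1.7 0.8 0.4] | 1.9 turn [ -0.1  -0.1 -69.1]
```

Emit:
servo_tool(steps=[[0,0,2.8,0,0,0,0],[0,0,0,0,0,0,0],[0,0,0,0,0,0,0.7],[0,0,0,0,0,0,0.7],[0,0,0,0,0,-0.025,0.7],[0,0,0,0,0,-0.03,0.7],[0,0,0,0,0,-0.03,0.65]])

```text
clock: 39.25
tool_pos: [517.9, -240.9, 159.9]
tool_rot: [-0.004, 0.698, 0.716, -0.003]
ft_force: [-0.2, -0.2, 0.0]
opening: 59.5
```

```bash
python3 -c "
from kn import *
m,p,d=grab('side'); cv2.imwrite('pics/d27.png',cv2.resize(p[210:400,270:480,::-1],None,fx=3,fy=3))
knobs(('side','scene'))
go(s2w((75,-87,160)))
"
```

```text
side [282 179  11   8  64] [287.234375 182.703125] z36 stand [ 80.21874882 -74.56118849  36.        ] world [569.61302195 158.35320818  36.        ]
scene [376 211  12  11 105] [381.43809524 215.92380952] z36 stand [ 69.5369065 -85.5031761  36.       ] world [557.01950288 149.67956273  36.        ]
now [ 519.  -241.3  160.6] clock 39.4 open 59.2 f [-0.6 -0.4 -0.2] 
 d(mm) [387.3  52.8   0. ] | 390.9 turn [ -0.3  -0.2 -77.4]
```

View pics/d27.png

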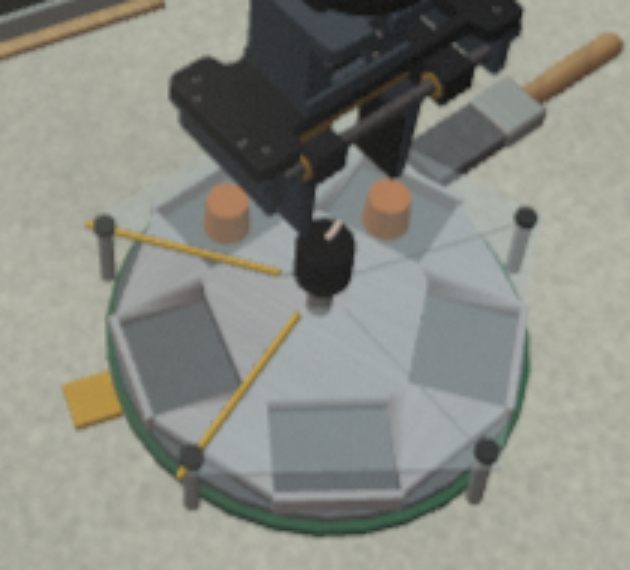

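Two knobs are now under the cover with the window pocket empty. Now the last one, knob 4.

Emit:
servo_tool(steps=[[0,0,0,0.04,0.006,0,0.65],[0,0,0,0.054,0.007,0,0.65],[0,0,0,0.054,0.007,0,0.65],[0,0,0,0.054,0.007,0,0.65],[0,0,0,0.054,0.007,0,0.65],[0,0,0,0.054,0.007,0,0.65],[0,0,0,0.054,0.007,0,0.65],[0,0,0,0.02,0.002,0,0.65]])

```text
clock: 40.4
tool_pos: [555.0, 152.6, 147.0]
tool_rot: [-0.008, 0.699, 0.715, -0.01]
ft_force: [-0.2, 0.2, 0.4]
opening: 59.3
```

Emit:
servo_tool(steps=[[0,0,-6,0,0,0,0.65],[0,0,-10,0,0,0,0.65],[0,0,-10,0,0,0,0.65],[0,0,-10,0,0,0,0.65],[0,0,-10,0,0,0,0.65],[0,0,-10,0,0,0,0.65],[0,0,-10,0,0,0,0.65],[0,0,-9,0,0,0,0.65]])

```text
clock: 41.4
tool_pos: [549.2, 146.2, 136.5]
tool_rot: [-0.021, 0.098, 0.995, -0.009]
ft_force: [-0.2, -0.1, 0.2]
opening: 59.3
```

```bash
python3 -c "
from kn import *
go(s2w((77,-88,85)))
knobs(('wrist','side','scene'))
"
```

```text
now [549.2 146.2 136.5] clock 41.4 open 59.3 f [-0.2 -0.1  0.2] 
 d(mm) [-16.5   3.6  50.8] | 53.6 turn [-1.2 -2.3 -0.1]
wrist [ 305  199   32   40 1061] [320.6 218.7] z36 stand [ 77.5 -88.4  36. ] world [564.3 145.3  36. ]
wrist [ 17 206  30  30 584] [ 32.3 219.6] z36 stand [  80.1 -364.4   36. ] world [ 513.6 -126.    36. ]
side [282 179  11   8  71] [287.  182.6] z36 stand [ 79.9 -74.1  36. ] world [569.4 158.9  36. ]
scene [376 211  12  12 106] [381.5 216. ] z36 stand [ 69.7 -85.2  36. ] world [557.2 149.9  36. ]
```

Emit:
servo_tool(steps=[[-1.2,-2.3,0,-0.008,0.002,0.01,0.65],[0,0,0,-0.007,0.001,0.012,0.65],[0,0,0,-0.001,0,0.012,0.65],[0,0,0,0,0,0.01,0.65],[0,0,0,0,0,0,0.65]])

```text
clock: 42.18
tool_pos: [565.4, 144.8, 88.6]
tool_rot: [-0.001, 0.106, 0.994, -0.001]
ft_force: [-0.2, -0.4, -0.2]
opening: 59.0
```

```bash
python3 -c "
from kn import *
go(s2w((77,-88,33)))
knobs(('wrist',))
"
```

```text
now [565.4 144.8  88.6] clock 42.17 open 59.0 f [-0.2 -0.4 -0.2] 
 d(mm) [ 1.6  0.8 55.6] | 55.6 turn [-0.1 -0.1 -1. ]
wrist [ 298  192   39   49 1596] [316.8 215.9] z36 stand [ 77.6 -88.3  36. ] world [564.4 145.4  36. ]
```

Emit:
servo_tool(steps=[[0,0,-1,0.001,0.001,0.013,0.65],[0,0,0,0,0,0.013,0.65],[0,0,0,0,0,0.013,0.65],[0,0,0,0,0,0.012,0.65],[0,0,0,0,0,0,0.65]])

```text
clock: 42.85
tool_pos: [564.7, 146.3, 34.6]
tool_rot: [-0.001, 0.097, 0.995, -0.001]
ft_force: [0.1, 1.5, -0.6]
opening: 59.4
```

```bash
python3 -c "
from kn import *
go(s2w((77,-88,33)))
grab('wrist','w28')
"
```

```text
now [564.7 146.3  34.6] clock 42.85 open 59.4 f [ 0.1  1.5 -0.6] 
 d(mm) [ 0.8 -0.6  1.6] | 1.9 turn [-0.1 -0.1  0.1]
```

View pics/w28.png

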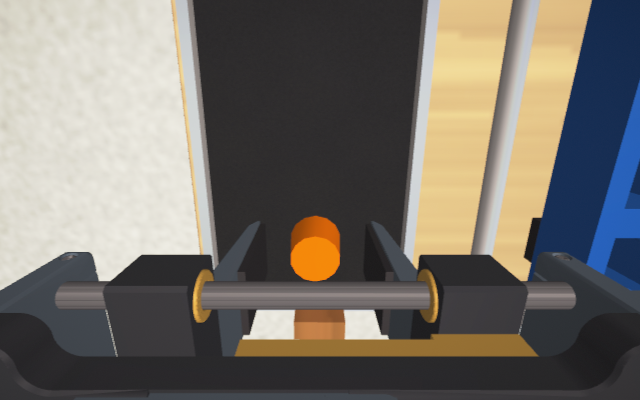

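Emit:
servo_tool(steps=[[0,0,0,0,0,0.001,0],[0,0,0,0,0,0,0],[0,0,0,0,0,0,0],[0,0,0,0,0,0,0],[0,0,0,0,0,-0.015,0],[0,0,0,0,0,-0.025,0],[0,0,0,0,0,-0.03,0],[0,0,0,0,0,-0.03,0]], squeeze=20)

```text
clock: 43.9
tool_pos: [564.9, 146.4, 139.1]
tool_rot: [-0.0, 0.097, 0.995, -0.001]
ft_force: [0.3, 0.4, -0.5]
opening: 28.1
```

```bash
python3 -c "
from kn import *
go([WIN[0],WIN[1],125],RW)
"
```

```text
now [564.9 146.4 139.1] clock 43.9 open 28.1 f [ 0.3  0.4 -0.5] 
 d(mm) [  62.1 -377.6   14.6] | 382.9 turn [-0.1 -0.   5.6]
```

Emit:
servo_tool(steps=[[0,0,0,0.005,-0.03,0,0],[0,0,0,0.008,-0.05,0,0],[0,0,0,0.008,-0.05,0,0],[0,0,0,0.008,-0.05,0,0],[0,0,0,0.008,-0.05,0,0],[0,0,0,0.008,-0.05,0,0],[0,0,0,0.008,-0.05,0,0],[0,0,5,0.005,-0.03,0,0]])

```text
clock: 44.9
tool_pos: [441.6, -203.9, 150.9]
tool_rot: [0.012, 0.138, 0.99, 0.0]
ft_force: [0.2, -0.3, -0.1]
opening: 28.6
```

```bash
python3 -c "
from kn import *
go([WIN[0],WIN[1],80],RW)
"
```

```text
now [ 441.6 -203.9  150.9] clock 44.9 open 28.6 f [ 0.2 -0.3 -0.1] 
 d(mm) [  9.1 -11.1  70.7] | 72.1 turn [0.2 1.3 0.8]
```

Emit:
servo_tool(steps=[[0.2,1.3,0.8,0.004,-0.007,0.012,0],[0,0,0,0.003,-0.004,0.015,0],[0,0,0,0,0,0.015,0],[0,0,0,0,0,0.015,0],[0,0,0,0,0,0.012,0],[0,0,0,0,0,0,0]])

```text
clock: 45.65
tool_pos: [432.4, -211.5, 81.0]
tool_rot: [-0.0, 0.144, 0.99, 0.001]
ft_force: [-0.2, -0.3, 0.2]
opening: 28.4
```

```bash
python3 -c "
from kn import *
go([WIN[0],WIN[1],28],RW)
grab('wrist','w29')
"
```

```text
now [ 432.4 -211.5   81. ] clock 45.65 open 28.4 f [-0.2 -0.3  0.2] 
 d(mm) [ 0.7 -1.1 53. ] | 53.0 turn [ 0.1 -0.   0.1]
```

View pics/w29.png

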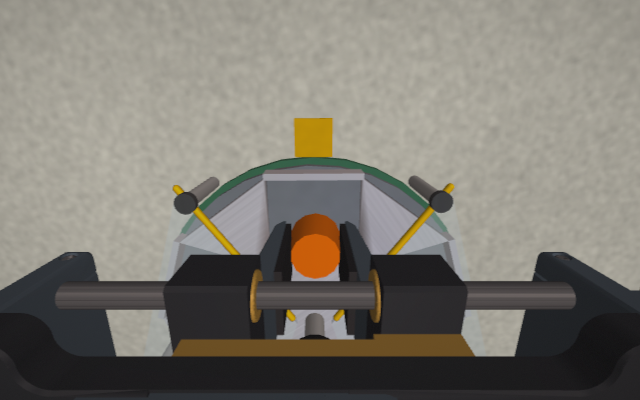

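Emit:
servo_tool(steps=[[0,0,0,0.001,-0.001,0.014,0],[0,0,0,0.001,-0.001,0.014,0],[0,0,0,0,0,0.012,0],[0,0,0,0,0,0.007,0],[0,0,0,0,0,0.003,0],[0,0,0,0,0,0,0]])

```text
clock: 46.45
tool_pos: [431.5, -213.4, 29.5]
tool_rot: [0.002, 0.144, 0.99, 0.0]
ft_force: [-0.0, -1.2, -0.7]
opening: 28.4
```

```bash
python3 -c "
from kn import *
go([WIN[0],WIN[1],28],RW)
"
```

```text
now [ 431.5 -213.4   29.5] clock 46.45 open 28.4 f [-0.  -1.2 -0.7] 
 d(mm) [0.4 1.1 1.5] | 1.9 turn [0.  0.2 0.1]
```

Emit:
servo_tool(steps=[[0,0,0,0,0,0.002,0],[0,0,0,0,0,0.001,0],[0,0,0,0,0,0,0.47],[0,0,0,0,0,0,0.47],[0,0,0,0,0,-0.02,0.47],[0,0,0,0,0,-0.03,0.65],[0,0,0,0,0,-0.03,0.65],[0,0,0,0,0,-0.025,0.65]])

```text
clock: 47.45
tool_pos: [430.8, -213.3, 135.9]
tool_rot: [0.001, 0.144, 0.99, 0.0]
ft_force: [1.2, 0.5, -0.5]
opening: 59.3
```

Emit:
servo_tool(steps=[[0,0,0,-0.03,0,0,0.65],[0,0,0,-0.035,0,0,0.65],[0,0,0,-0.026,0,0,0.65],[0,0,0,0,0,0,0.65]])

```text
clock: 47.95
tool_pos: [521.6, -240.6, 139.0]
tool_rot: [0.004, 0.144, 0.99, -0.001]
ft_force: [-0.3, 0.8, 0.2]
opening: 59.1
```

```bash
python3 -c "
from kn import *
go([DIAL[0],DIAL[1],75],RW)
grab('wrist','w30')
"
```

```text
now [ 521.6 -240.6  139. ] clock 47.95 open 59.1 f [-0.3  0.8  0.2] 
 d(mm) [ 2.1  1.2 64. ] | 64.1 turn [-0.   0.5  0.1]
```

View pics/w30.png

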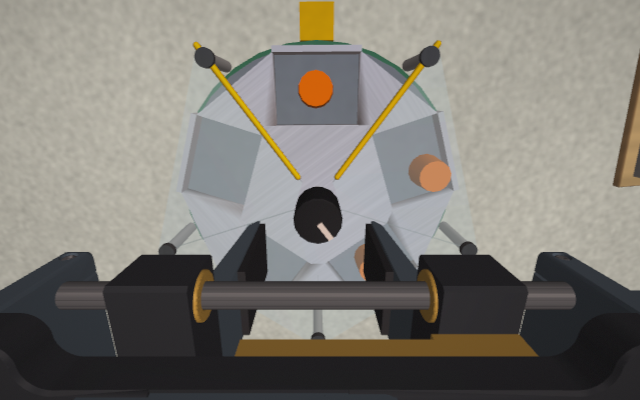

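Emit:
servo_tool(steps=[[0,0,0,0.0,0.001,0.015,0.65],[0,0,0,0,0,0.016,0.65],[0,0,0,0,0,0.016,0.65],[0,0,0,0,0,0.012,0.65],[0,0,0,0,0,0,0.65]])

```text
clock: 48.62
tool_pos: [514.8, -236.8, 74.7]
tool_rot: [-0.0, 0.145, 0.989, 0.0]
ft_force: [-0.5, 0.1, -0.8]
opening: 59.2
```

```bash
python3 -c "
from kn import *
go([DIAL[0],DIAL[1],75],RW)
m,p,d=grab('side'); cv2.imwrite('pics/d31.png',cv2.resize(p[210:400,270:480,::-1],None,fx=3,fy=3))
"
```

```text
now [ 514.8 -236.8   74.7] clock 48.62 open 59.2 f [-0.5  0.1 -0.8] 
 d(mm) [-6.  -0.5 -0.3] | 6.1 turn [ 0.  -0.   0.1]
```

View pics/d31.png

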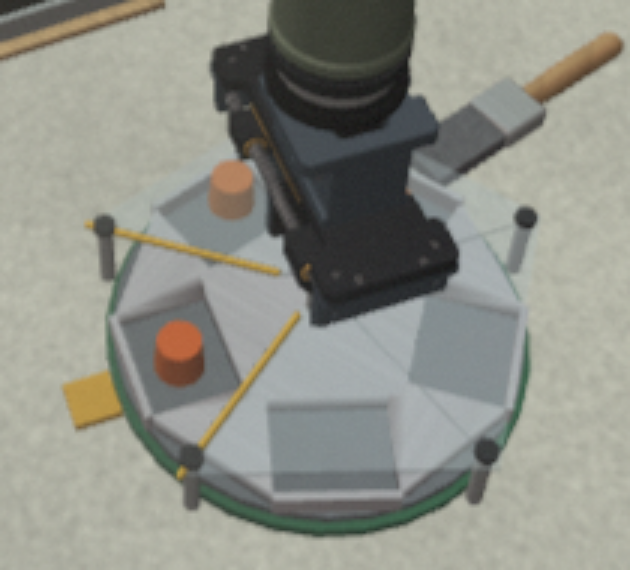

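Emit:
servo_tool(steps=[[0,0,0,-0.006,-0.001,0,0.65],[0,0,0,0,0,0,0.65],[0,0,0,0,0,0,0],[0,0,0,0,0,0,0],[0,0,0,0,0,0,0],[0,0,0,0,0,0,0]], squeeze=25)

```text
clock: 49.42
tool_pos: [522.8, -239.0, 77.1]
tool_rot: [0.003, 0.145, 0.989, 0.001]
ft_force: [-0.6, -1.7, -0.9]
opening: 35.3
```

Emit:
servo_tool(steps=[[0,0,5,0,0,0,0],[0,0,8,0,0,0,0],[0,0,9,0,0,0,0],[0,0,9,0,0,0,0],[0,0,9,0,0,0,0],[0,0,9,0,0,0,0],[0,0,9,0,0,0,0],[0,0,9,0,0,0,0]])

```text
clock: 50.42
tool_pos: [519.9, -241.4, 77.1]
tool_rot: [0.001, 0.68, 0.733, -0.001]
ft_force: [-1.2, 0.3, -0.1]
opening: 35.6
```

```bash
python3 -c "
from kn import *
go([DIAL[0],DIAL[1],75],RW)
"
```

```text
now [ 519.9 -241.4   77.1] clock 50.42 open 35.6 f [-1.2  0.3 -0.1] 
 d(mm) [2.3 0.8 2.1] | 3.2 turn [ -0.1   0.2 -69. ]
```

Finish the turn, release, rise and move away toward the robot's left to leave a clear view.

Emit:
servo_tool(steps=[[0,0,2.8,0,0,0,0],[0,0,0,0,0,0,0],[0,0,0,0,0,0,0.7],[0,0,0,0,0,0,0.7],[0,0,0,0,0,-0.025,0.7],[0,0,0,0,0,-0.03,0.7],[0,0,0,0,0,-0.04,0.65]])

```text
clock: 51.3
tool_pos: [517.4, -240.7, 171.0]
tool_rot: [-0.003, 0.697, 0.717, -0.003]
ft_force: [-0.1, 0.4, -0.2]
opening: 59.5
```

Emit:
servo_tool(steps=[[0,0,0,0.03,0,-0.02,0.65],[0,0,0,0.05,0,-0.02,0.65],[0,0,0,0.055,0,0,0.65],[0,0,0,0.055,0,0,0.65],[0,0,0,0.03,0,0,0.65],[0,0,0,0,0,0,0.65]])

```text
clock: 52.05
tool_pos: [513.9, -16.8, 216.2]
tool_rot: [0.003, 0.697, 0.717, -0.001]
ft_force: [0.6, 0.6, -0.2]
opening: 59.5
```

```bash
python3 -c "
from kn import *
m,p,d=grab('side','side32'); cv2.imwrite('pics/d32.png',cv2.resize(p[210:400,270:480,::-1],None,fx=3,fy=3))
m,p,d=grab('scene','s32'); cv2.imwrite('pics/s32z.png',cv2.resize(p[120:260,130:300,::-1],None,fx=4,fy=4))
print(manip.state()['clock'])
for t in ('brush','dye_jar','clamp_block'):
  for c in ('scene','side'):
    print(t,c,[np.round(x['xy'],1) for x in manip.place_of(c,t)[:1]])
"
```

```text
52.15
brush scene [array([229.1, 294.4])]
brush side [array([442.2, 247.5])]
dye_jar scene [array([298.8, 299.2])]
dye_jar side [array([396. , 201.8])]
clamp_block scene [array([406.6, 311.1])]
clamp_block side [array([337.5, 153.6])]
```

View pics/d32.png

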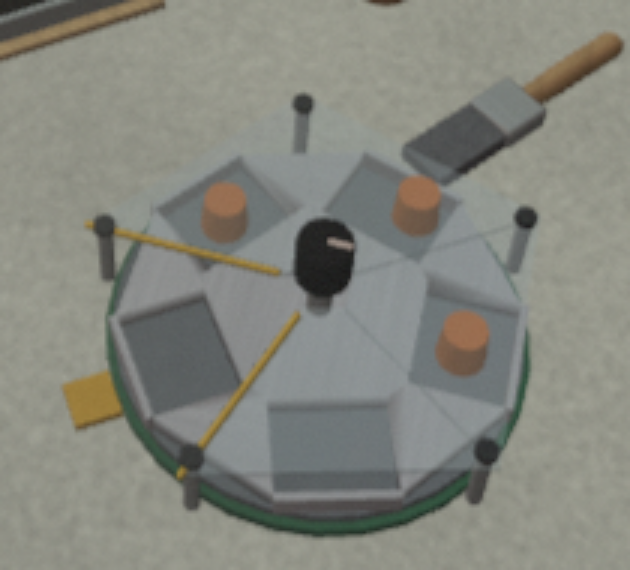

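View pics/s32.png

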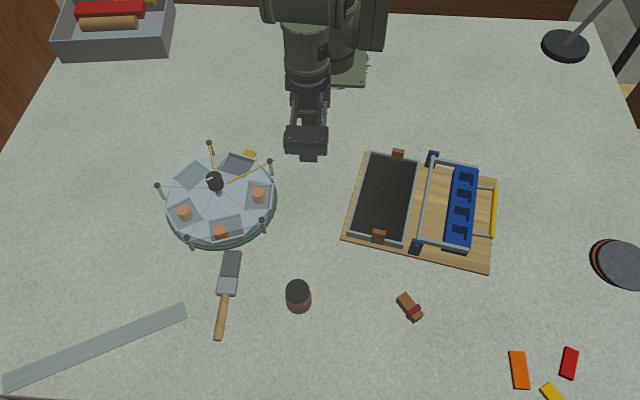

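View pics/s32z.png

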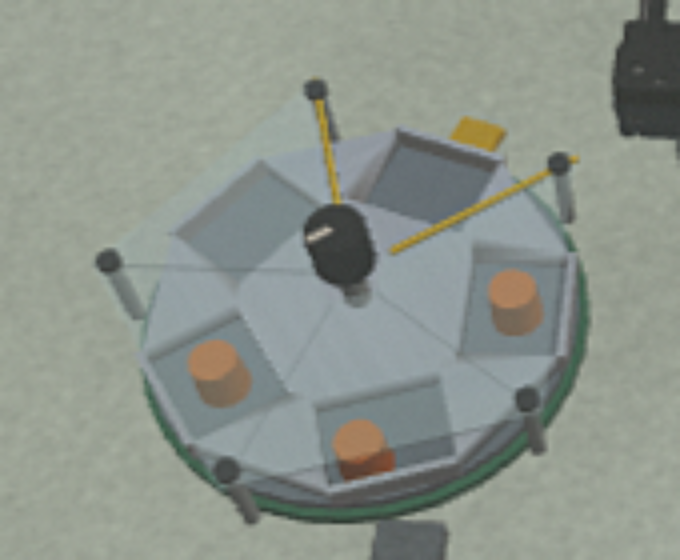

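```bash
python3 -c "
from plant import manip
print(manip.close_job())"
```

```text
the job is handed in; nothing more can be done
None
```

The job is handed in at about 52 s on the clock. The tray was swung over, rapped and swung back, and all three knobs present (2, 3 and 4; cavity 1 was empty) went into the carousel.

**What was done:** I dropped the face-down tray onto its blocks twice. The first rap freed knobs 2 and 3, and the second freed knob 4. Each knob then went in through the window, and I turned the black knob one click (72°) clockwise after each one.

**Last checks:** The scene and side pictures show:
- three knobs standing in three separate pockets under the clear cover
- the pocket at the window empty and lined up with it, so the table sits in a click
- the mould face up and empty, and the catch tray empty
- the brush, jar and clamp block within about 3 pixels of where they started
- the arm clear of everything

**What went less well:**
- **Swing back:** the bar slipped out of the fingers in the last part, so the tray fell the rest of the way to face up. The shut fingertips then pressed on top of the bar, and the wrist read about 80 to 90 N. That is under the 120 N wrist limit. From the pictures it was fingertips rather than the gripper's body, so the 40 N limit should not apply.
- **Knob 2:** on the first try the arm drifted on the way down and a finger pushed knob 2 about 10 mm aside. I measured again and then picked it up cleanly.
- **A knob shifted in its pocket:** after loading, one knob moved to the outer edge of its pocket, probably the announced knock. It stayed upright inside its pocket.

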